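# Fetch the sample from behind the optics and tidy up

### The arm

A 7-joint arm with a two-finger parallel gripper is mounted at the origin on the work surface. World frame = base frame: x ahead of the robot, y to its left, z up, the work surface at z = 0. Lengths are in m, angles in rad, forces in N, time in s.
With the tool pointing down it reaches from about 0.425 to 0.825 m from the base axis. Payload 3.6 kg.
Tool frame: the origin (TCP) lies at the very end of the fingers, on their centre line; the grasp point (between the pads) lies env.grasp_offset behind it (env.grasp_offset is the distance from the TCP to the grasp point, in m); z points along the fingers, y is the line along which they close (so a half turn about z gives the same grasp; the last joint's range is limited). The gripper opens to 93 mm and grips with 3 to 60 N. Pads are 15 mm wide; open, the fingers measure 128 mm over their backs; the gripper's body (75 mm by 188 mm) begins 65 mm behind the grasp point.
Start: joints at [-1.313, 0.615, -0.013, 1.423, 0.008, 1.103, -0.04], TCP at [0.182, 0.624, 0.184] pointing down, gripper open.
Joint ranges: [-3.12, 3.12], [-0.3, 2.06], [-1.34, 1.32], [0.26, 2.42], [-1.36, 4.5], [0.01, 1.98], [-2.84, 2.84]. Speed limits (rad/s): [2.79, 2.79, 3.14, 3.14, 3.14, 3.14, 3.14].

### API

Orientations are given as a 3x3 rotation matrix whose columns are the frame's x, y, z axes.
In Python, from bench import env gives the robot as it stands. The module is installed in compiled form; this text tells all that it offers.
- The arm moves only by the tool play_rows, never from a script. Its argument "moves" is a list that holds one entry, the list of rows, each a list of 5 numbers: the opening, from -1 (shut) to 1 (fully open), so that 0 is half open, then the shift along the tool's x, y, z in cm, then the turn about the tool's z in degrees. In form: [[[hand, dx, dy, dz, spin], ...]]. A call has 1 to 12 rows; each row is the pose to reach, as a shift and turn from the pose commanded when the call began, along the tool's axes at that moment; what a row does not reach only later rows make up. A row lasts 1/12 s, in which the tool goes at most 41.7 mm and 7.16 degrees, less where a joint would pass 70% of its speed; a pose out of reach is approached as far as the arm can. A call with a gripper value outside its range is refused whole. The fingers move at their own pace and stop on an object; "newtons" is the grip in N (left out, the last holds). Time passes only in rows, so rows that repeat a pose let the fingers close. It gives the time, the measured TCP pose, the force, the opening and the grip force at its end, in the units of the state.
- env.get_obs(): the state, without advancing time (a new reading comes with each control period).
- env.camera(name): name is "side" or "top" or "wrist"; returns a dict with "image" (420x560x3 uint8, red, green, blue), "range_z" (420x560 float32, m along the optical axis (not along the pixel's ray), 0 where there is no reading), "intrinsics" (3x3 intrinsics, pixels), "extrinsics" (4x4, takes a point from camera to world coordinates). Camera axes: x right, y up, looking along -z (the intrinsics and any distortion apply to the point x, -y, -z); pixel columns grow to the right and rows downward; lengths in m; the calibration is good to about 2 mm. The wrist camera is an equidistant fisheye: a pixel r from the principal point sees the ray r / f radians off the axis. A picture is of the moment at which its call begins.
- env.finish_job(): hands the job in; it is judged then, once.
The state is a dict: "t": time; "q": joint angles; "qvel": joint speeds; "tau": joint torques, N m; "eef_pos": TCP position; "ee_rot": TCP orientation; "ft_force": force on the tool from outside, world axes, zero at the start; "wrist_torque": the same for the moment, N m; "opening": finger opening in m; "finger_force": force on a finger pad.
Only numpy, scipy, OpenCV 4.12 (cv2) and the standard library are available. Lean on these libraries where they do the work, as an engineer would, in place of code of your own. Each camera call takes 0.05 s, during which the arm holds its last target. There are 200 camera calls.

### The job

The green mounted sample is hemmed in by the oil bottle, the eyepiece and the camera in the orange nest: first stand all three of these upright on the blue mat, leaving the sample where it is, and only then put the sample flat in the middle of the black seat on the sample stage. After that, put the bottle, the eyepiece and the camera back upright in the nest, each on the very place where it stood at the start, and leave the mirror and the glass jar alone.

Things in the scene. Friction and masses are not known exactly. Their poses are not given: they have to be found in the camera images.
- oil_center (a point): Immersion-oil bottle: amber glass cylinder 42 mm across from its foot to 62 mm up, then a shoulder and a white cap 28 mm across; 90 mm tall in all, about 0.12 kg. Loose, stands upright in the nest at the start. The point is on its axis, half-way up (45 mm above its foot); z is up along its axis.
- eyepiece_center (a point): Microscope eyepiece: bright steel barrel 42 mm across and 58 mm high with a black eyecup (43 mm across) on top; 86 mm tall, about 0.15 kg. Loose, stands upright on its barrel in the nest at the start. The point is on its axis, half-way up (43 mm above its foot); z is up along its axis.
- camera_center (a point): Microscope camera: red square body 40 x 40 mm and 62 mm high, with a black round lens (34 to 36 mm across) on top; 88 mm tall, about 0.2 kg. Loose, stands upright, lens up, in the nest at the start, within about 0.2 rad of square to it. The point is on its axis, half-way up (44 mm above its foot); x and y are square to the body's flat sides, z is up.
- sample_center (a point): Mounted metal sample: green resin disc 40 mm across and 34 mm high with a small bright steel square in its top, about 0.06 kg. Loose, stands on the white pad in the nest, between the three taller things, about 57 mm from each of them centre to centre. The point is at its centre, 17 mm above its foot; z is up.
- nest: Orange printed storage nest, fixed: flat plate 160 (x) x 170 (y) mm, its top 8 mm above the table, with a low wall (33 mm above the table, 8 mm thick) along its +x edge. On the plate are flat pads: a white one at x = +15, y = 0 mm for the sample, and three black ones 50 mm across at (-42, 0), (+15, +57) and (+15, -57) mm on which the bottle, eyepiece and camera stand (to about 2 mm), which on which changing from start to start. Origin on the table under the plate's centre.
- mat: Blue rubber-like parking mat, fixed and flat: 150 (x) x 230 (y) mm, 3 mm thick. Origin on the table under its centre.
- seat (a point): Centre of the round black seat, 54 mm across and flush, on top of the aluminium sample stage: a fixed block 110 x 110 mm whose top is 30 mm above the table, on a dark base 130 x 130 mm, with a black-tipped micrometer low on its side. The point is on the top surface; z is up.
- mirror_center (a point): Bystander, loose: small round mirror in a black square frame on a steel post and round foot (44 mm across), 102 mm tall. The point is half-way up. To be left alone.
- jar_center (a point): Bystander, loose: clear glass jar with a steel lid, 48 mm across, 60 mm tall. The point is half-way up. To be left alone.

How it is judged:
By the outcome, as a careful person would: the job done as asked, in the order asked, and still so for the second after the job is handed in, with the robot touching nothing.
It also fails if it takes over 141 s, if anything falls off the work surface, if the arm or the gripper's body presses on something with over 40 N, if the wrist force passes 120 N, or if a joint passes its speed limit or range.

## Working session

There is one attempt and no reset: what is moved stays moved. The work goes in short steps, Python scripts to look and compute and a tool call to move; the robot and the scene stay as the last step left them, time stands still between calls to the robot, and variables do not carry over. Pictures are saved under pics/ and viewed, at most 14 in all, crops included, and the job is handed in when it is done.

Besides the shell and the picture viewer there is one more tool, called after "Emit:" by a JSON object that holds its "name" and its "arguments", one argument or row to a line. play_rows: Moves the arm, as the interface text tells. Its arguments: {"type":"object","properties":{"moves":{"type":"array"},"newtons":{"type":"number"}},"required":["moves"]}

```bash
mkdir -p pics
python3 - <<'E'
from bench import env
import cv2,numpy as np
o=env.get_obs();print(o['t'],o['eef_pos'],o['ee_rot'].round(3),o['opening'],env.grasp_offset)
for n in['top','side']:
    c=env.camera(n);cv2.imwrite(f'pics/{n}0.png',c['image'][:,:,::-1]);np.savez(f'{n}0.npz',**c)
    print(n,c['intrinsics'].round(1).tolist(),c['extrinsics'].round(3).tolist())
E
```

```text
0.0 [0.18175591 0.62316603 0.18331567] [[-0.96   0.28  -0.001]
 [ 0.28   0.96  -0.002]
 [-0.    -0.003 -1.   ]] 0.09306421577013761 0.0188
top [[450.2, 0.0, 280.4], [0.0, 450.2, 207.3], [0.0, 0.0, 1.0]] [[-0.012, 0.998, -0.059, 0.529], [-1.0, -0.012, 0.0, -0.01], [-0.0, 0.059, 0.998, 0.98], [0.0, 0.0, 0.0, 1.0]]
side [[470.0, 0.0, 286.2], [0.0, 470.0, 197.9], [0.0, 0.0, 1.0]] [[0.891, 0.295, -0.346, 0.236], [-0.455, 0.599, -0.659, -0.692], [0.013, 0.745, 0.667, 0.773], [0.0, 0.0, 0.0, 1.0]]
```

View pics/top0.png

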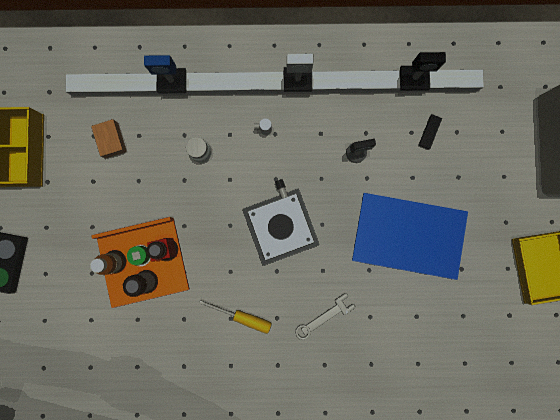

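View pics/side0.png

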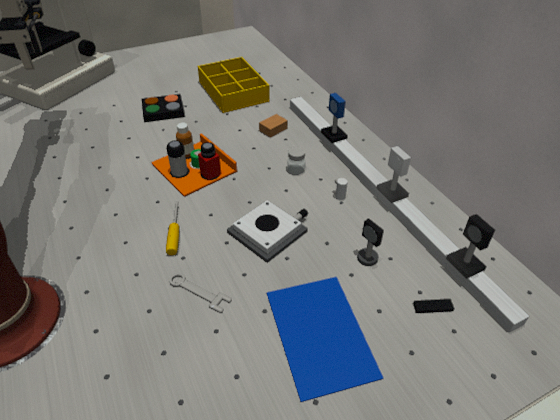

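Top picture: nest around (143,262) with the bottle at (100,264), eyepiece at (137,284), camera at (160,249) and sample at (138,256). The seat is at (281,227), the mat around (411,237), the mirror at (357,152) and the jar at (198,148).

```bash
cat > h.py <<'E'
import numpy as np,cv2
def cloud(c):
    K=c['intrinsics'];z=c['range_z'].astype(float);v,u=np.indices(z.shape)
    P=np.stack([(u-K[0,2])/K[0,0]*z,-(v-K[1,2])/K[1,1]*z,-z],-1)
    E=c['extrinsics'];W=P@E[:3,:3].T+E[:3,3];W[z==0]=np.nan;return W
def rect(p):
    (c,s,a)=cv2.minAreaRect((p*1000).astype(np.float32));return np.round(c,1),np.round(s,1),round(a,1)
E
python3 - <<'E'
from h import *
for n in['top','side']:
    c=dict(np.load(n+'0.npz'));W=cloud(c);hsv=cv2.cvtColor(c['image'],cv2.COLOR_RGB2HSV);H,S,V=[hsv[...,i].astype(int) for i in range(3)]
    X,Y,Z=W[...,0],W[...,1],W[...,2]
    print(n)
    m=(H>105)&(H<125)&(S>180)&(Z<.015)&(X<.65)
    if n=='top': print('mat',rect(W[m][:,:2]),np.median(Z[m]))
    near=(abs(X-.43)<.13)&(abs(Y-.32)<.15)
    m=near&(H>5)&(H<18)&(S>200)&(Z<.02)&(Z>.003);print('nest',rect(W[m][:,:2]),np.median(Z[m]),m.sum())
    m=near&(Z>.025)&(Z<.038)&(H>5)&(H<18)&(S>200);print('wall',rect(W[m][:,:2]) if m.sum()>5 else 0,m.sum())
    m=near&(H>50)&(H<85)&(S>100);print('green',rect(W[m][:,:2]),np.nanmedian(Z[m]),m.sum())
    m=near&(Z>.084)
    k,l=cv2.connectedComponents(m.astype(np.uint8))
    for i in range(1,k):
        q=W[l==i]
        if len(q)>15: 
            print('tall',rect(q[:,:2]),q[:,2].max().round(4),len(q),np.argwhere(l==i).mean(0))
    m=(Z>.022)&(Z<.036)&(abs(X-.5)<.08)&(abs(Y)<.09);print('stage',rect(W[m][:,:2]),np.median(Z[m]))
    b=m&(V<70);k,l,st,ce=cv2.connectedComponentsWithStats(b.astype(np.uint8));i=1+np.argmax(st[1:,4]);print('seat',rect(W[l==i][:,:2]),st[i])
    m=(Z>.04)&(Z<.12)&(X>.55)&(X<.73)&(abs(Y)<.3)
    k,l=cv2.connectedComponents(m.astype(np.uint8))
    for i in range(1,k):
        q=W[l==i]
        if len(q)>30: print('byst',rect(q[:,:2]),q[:,2].max().round(4),len(q))
c=dict(np.load('top0.npz'));a=cv2.resize(c['image'][200:320,70:210,::-1],None,fx=5,fy=5,interpolation=2);cv2.imwrite('pics/crop0.png',a)
E
```

```text
top
mat (array([ 521.8, -289.8]), array([230.6, 148.8]), 79.0) 0.002739273587285762
nest (array([468.7, 288. ]), array([150.5, 170.9]), 12.7) 0.007496456633058868 3297
wall (array([544.8, 310.2]), array([  7.2, 156.4]), 12.5) 235
green (array([490.6, 275.9]), array([37.8, 70.8]), 9.9) 0.04144122870821654 227
tall (array([500.5, 236.7]), array([33.5, 32.3]), 7.9) 0.0997 250 [250.024 155.432]
tall (array([471.9, 348.6]), array([26.4, 27.3]), 41.6) 0.1019 191 [265.18324607  98.07853403]
tall (array([430.5, 280.2]), array([41.3, 39.5]), 13.3) 0.098 368 [285.58152174 133.20652174]
stage (array([543.9,  -9.7]), array([109.3, 110.3]), 19.4) 0.029665540481912278
seat (array([545.3,  -8.8]), array([50.7, 50.6]), 89.3) [268 214  25  25 492]
byst (array([708.8, 162.8]), array([40.4, 41.8]), 0.5) 0.0635 356
byst (array([ 703.9, -176.7]), array([15.3, 44.3]), 9.3) 0.1063 246
side
nest (array([469.7, 283.5]), array([155.7, 169.6]), 13.2) 0.008489105758447413 1178
wall (array([534.6, 294.2]), array([139.7, 114.7]), 55.9) 104
green (array([479.2, 262. ]), array([ 90.4, 100.8]), 42.5) 0.03861146554481176 127
tall (array([472. , 345.3]), array([29.1, 27.9]), 28.0) 0.102 96 [126.875      182.29166667]
tall (array([429.7, 275.8]), array([36.8, 39.9]), 27.7) 0.0982 170 [145.81176471 174.83529412]
tall (array([500. , 232.5]), array([34.4, 32.3]), 61.4) 0.1006 144 [147.50694444 207.43055556]
stage (array([543.7, -12.4]), array([109.3, 112.9]), 18.9) 0.030332502636343073
seat (array([545.1, -12.5]), array([50.5, 49.9]), 28.9) [255 215  24  16 300]
byst (array([708.8, 162.3]), array([45.3, 40.1]), 85.1) 0.0647 210
byst (array([ 704.2, -179.1]), array([16.7, 45.7]), 10.9) 0.1046 431
```

View pics/crop0.png

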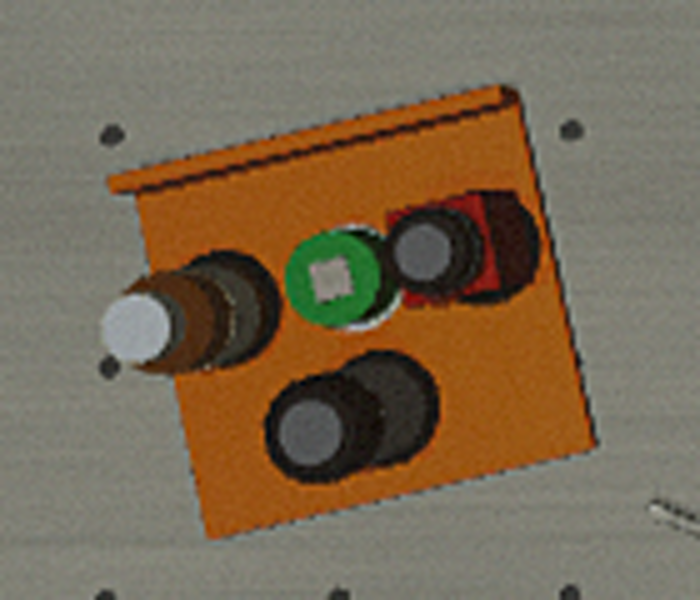

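```bash
cat >> h.py <<'E'
def go(o,x,y,z,ang):
    """row for TCP target in mm and tool-y world angle in deg (mod 180)"""
    R=o['ee_rot'];d=R.T@(np.array([x,y,z])/10-o['eef_pos']*100)
    a=np.degrees(np.arctan2(R[1,1],R[0,1]));s=-((ang-a+90)%180-90)
    print(f"t={o['t']:.2f} pos={np.round(o['eef_pos']*1000,1)} ang={a:.1f} -> [{d[0]:.2f}, {d[1]:.2f}, {d[2]:.2f}, {s:.1f}]")
E
python3 -c "
from h import *;from bench import env
go(env.get_obs(),500,235,165,12.6)"
```

```text
t=0.10 pos=[181.8 623.3 183.4] ang=73.7 -> [-41.42, -28.36, 1.91, 61.1]
```

Emit:
{"name": "play_rows", "arguments": {
  "moves": [
    [[1,-41.4,-28.4,1.9,61],[1,-41.4,-28.4,1.9,61],[1,-41.4,-28.4,1.9,61],[1,-41.4,-28.4,1.9,61],[1,-41.4,-28.4,1.9,61],[1,-41.4,-28.4,1.9,61],[1,-41.4,-28.4,1.9,61],[1,-41.4,-28.4,1.9,61],[1,-41.4,-28.4,1.9,61],[1,-41.4,-28.4,1.9,61],[1,-41.4,-28.4,1.9,61],[1,-41.4,-28.4,1.9,61]]
  ],
  "newtons": 25
}}

```text
t: 1.1
eef_pos: [0.4989, 0.2356, 0.1652]
ee_rot: [[-0.221, 0.975, -0.001], [0.975, 0.221, -0.0], [-0.0, -0.001, -1.0]]
ft_force: [0.8, 0.4, -0.1]
opening: 0.0928
finger_force: 0.0
```

Emit:
{"name": "play_rows", "arguments": {
  "moves": [
    [[0.5,0,0,0,0],[0.5,0,0,0,0]]
  ]
}}

```text
t: 1.27
eef_pos: [0.4999, 0.2336, 0.1652]
ee_rot: [[-0.213, 0.977, -0.0], [0.977, 0.213, -0.002], [-0.002, -0.0, -1.0]]
ft_force: [0.1, 1.1, -0.3]
opening: 0.0841
finger_force: 0.0
```

Run:
```python
from h import *;from bench import env
go(env.get_obs(),500,235,165,12.6)
c=env.camera('wrist');np.savez('w1.npz',**c);cv2.imwrite('pics/w1.png',c['image'][:,:,::-1]);print(c['intrinsics'],c['extrinsics'].round(3))
```

```text
t=1.27 pos=[499.9 233.6 165.2] ang=12.3 -> [0.13, 0.04, 0.02, -0.3]
[[325.1922621    0.         276.64783886]
 [  0.         325.1922621  212.16771607]
 [  0.           0.           1.        ]] [[ 0.977 -0.206 -0.053  0.485]
 [ 0.213  0.946  0.246  0.301]
 [-0.    -0.252  0.968  0.365]
 [ 0.     0.     0.     1.   ]]
```

View pics/w1.png

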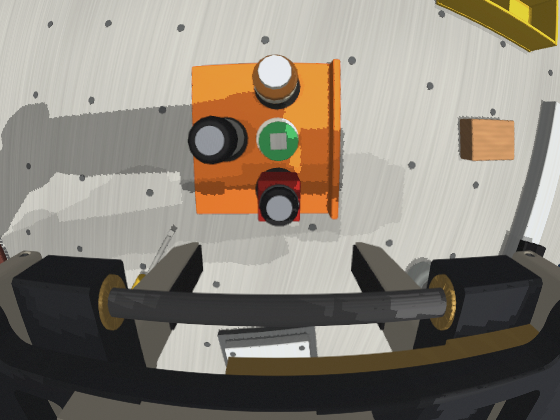

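The wrist view shows bottle cap (275,71), eyepiece (209,139), sample (277,141) and camera (279,205), all upright. I'll measure from it.

```bash
cat >> h.py <<'E'
def fcloud(c):
    K=c['intrinsics'];z=c['range_z'].astype(float);v,u=np.indices(z.shape)
    a=(u-K[0,2])/K[0,0];b=(v-K[1,2])/K[1,1];r=np.hypot(a,b)+1e-9;t=np.tan(r)/r
    P=np.stack([a*t*z,-b*t*z,-z],-1);E=c['extrinsics'];W=P@E[:3,:3].T+E[:3,3];W[z==0]=np.nan;return W
def tops(W,box,zmin=.084):
    X,Y,Z=W[...,0],W[...,1],W[...,2]
    m=(Z>zmin)&(Z<.11)&(X>box[0])&(X<box[1])&(Y>box[2])&(Y<box[3]);k,l=cv2.connectedComponents(m.astype(np.uint8))
    for i in range(1,k):
        q=W[l==i]
        if len(q)>60: q=q[q[:,2]>np.median(q[:,2])-.004];print('tall',rect(q[:,:2]),np.median(q[:,2]).round(4),len(q))
E
python3 - <<'E'
from h import *
c=dict(np.load('w1.npz'));W=fcloud(c);v,u=np.indices(W.shape[:2]);W[v>235]=np.nan
tops(W,(.3,.7,.1,.5))
X,Y,Z=np.moveaxis(W,-1,0);hsv=cv2.cvtColor(c['image'],cv2.COLOR_RGB2HSV);H,S,V=[hsv[...,i].astype(int) for i in range(3)]
m=(H>50)&(H<85)&(S>100)&(Z>.036)&(Z<.048)&(abs(X-.487)<.05)&(abs(Y-.29)<.05);print('sample',rect(W[m][:,:2]),np.median(Z[m]))
m=(H>5)&(H<18)&(S>150)&(Z<.02)&(Z>.003)&(X<.6);print('nest',rect(W[m][:,:2]),np.median(Z[m]))
m=((H<4)|(H>172))&(S>150)&(abs(X-.5)<.04)&(abs(Y-.235)<.05)
for lo,hi in((.02,.06),(.06,.078)):
    k=m&(Z>lo)&(Z<hi);print('red',k.sum(),rect(W[k][:,:2]))
k=m&(Z>.066)&(Z<.076);print(np.median(Z[k]));
cv2.imwrite('pics/crop1.png',cv2.resize(c['image'][150:235,240:320,::-1],None,fx=6,fy=6))
E
```

```text
tall (array([472.3, 348.8]), array([26.1, 27. ]), 12.6) 0.0971 848
tall (array([431. , 281.2]), array([38.5, 38.9]), 74.6) 0.0933 1586
tall (array([500.5, 237. ]), array([33., 33.]), 69.6) 0.0955 1170
sample (array([488.6, 290.2]), array([37.6, 38.1]), 12.1) 0.041216518376198275
nest (array([469. , 288.2]), array([152.6, 168.6]), 12.7) 0.0072516032368440675
red 217 (array([496.4, 256.4]), array([37.7,  0.8]), 12.3)
red 490 (array([500.4, 237.8]), array([38.8, 38.4]), 12.7)
0.06908626635902881
```

View pics/crop1.png

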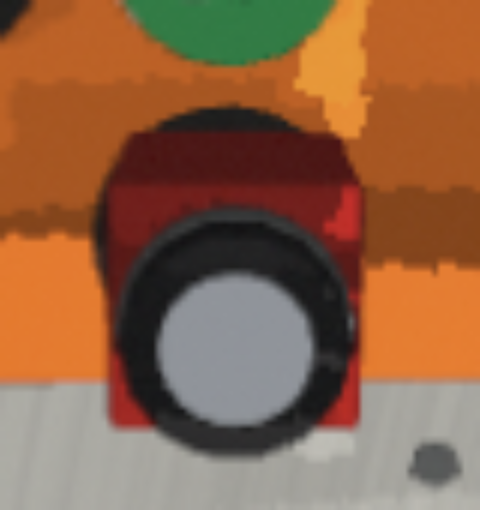

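Run:
```python
from h import *;from bench import env
go(env.get_obs(),500.5,237.3,36,12.6)
```

```text
t=1.32 pos=[498.3 236.5 165.1] ang=12.6 -> [0.02, 0.25, 12.91, 0.0]
```

Emit:
{"name": "play_rows", "arguments": {
  "moves": [
    [[0.5,0,0.25,0,0],[0.5,0,0.25,3,0],[0.5,0,0.25,6,0],[0.5,0,0.25,9,0],[0.5,0,0.25,12,0],[0.5,0,0.25,12.9,0],[0.5,0,0.25,12.9,0],[0.5,0,0.25,12.9,0]]
  ]
}}

```text
t: 1.98
eef_pos: [0.5008, 0.2392, 0.037]
ee_rot: [[-0.223, 0.975, 0.0], [0.975, 0.223, 0.001], [0.001, 0.0, -1.0]]
ft_force: [-0.1, -0.2, 0.5]
opening: 0.0698
finger_force: 0.0
```

Run:
```python
from h import *;from bench import env
o=env.get_obs();go(o,500.5,237.3,36,12.6);print(o['ft_force'],o['opening'])
```

```text
t=1.98 pos=[500.8 239.2  37. ] ang=12.9 -> [-0.18, -0.07, 0.10, 0.3]
[-0.06281594 -0.17785581  0.51798048] 0.06980679434470985
```

Emit:
{"name": "play_rows", "arguments": {
  "moves": [
    [[-1,0,0,0,0],[-1,0,0,0,0],[-1,0,0,0,0],[-1,0,0,0,0],[-1,0,0,0,0],[-1,0,0,0,0]]
  ],
  "newtons": 25
}}

```text
t: 2.48
eef_pos: [0.501, 0.2379, 0.0369]
ee_rot: [[-0.22, 0.975, 0.001], [0.975, 0.22, 0.0], [0.0, 0.001, -1.0]]
ft_force: [0.2, 1.1, 0.5]
opening: 0.0339
finger_force: 0.0
```

```bash
cat >> h.py <<'E'
def avg(env,n=5):
    L=[]
    for i in range(n):
        L.append(env.get_obs()['eef_pos']*1000);env.camera('top')
    print('avg',np.mean(L,0).round(2),'sd',np.std(L,0).round(2))
E
python3 - <<'E'
from h import *;from bench import env
avg(env);o=env.get_obs();print(o['ft_force'],o['opening'],o['finger_force']);go(o,527,-367,160,12.6)
E
```

```text
avg [500.97 237.87  36.9 ] sd [0.02 0.01 0.02]
[-0.56926925 -0.15389912  3.76055016] 0.03308571899225622 25.000664591789246
t=2.73 pos=[501.  237.9  36.9] ang=12.7 -> [-59.57, -10.79, -12.32, 0.1]
```

Run:
```python
from h import *;from bench import env
c=env.camera('side');w=env.camera('wrist')
a=cv2.resize(c['image'][90:220,120:270,::-1],(690,600));cv2.imwrite('pics/s2.png',a)
cv2.imwrite('pics/w2.png',w['image'][:,:,::-1])
```

```text
(no output)
```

View pics/s2.png

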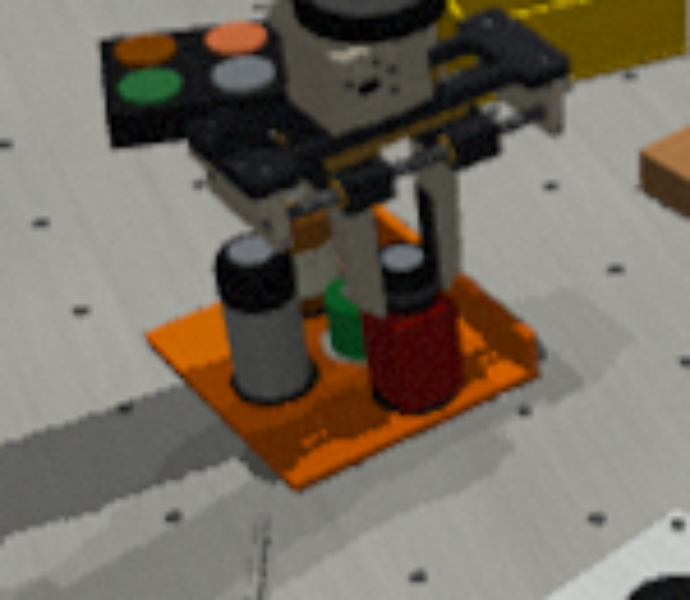

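View pics/w2.png

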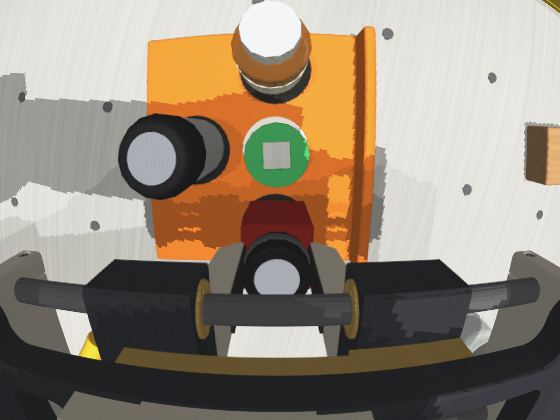

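The fingers sit on the lens: the opening is 33 mm, and the tip in the side view is at about pixel (201,157), near the top of the body. That is higher than the reported TCP, so I'll check the tip height by depth.

Run:
```python
from h import *;from bench import env
c=env.camera('side');W=cloud(c)
for v in range(138,166,2): print(v,[(*(W[v,u]*1000).round(0).astype(int).tolist(),c['image'][v,u].tolist()) for u in (198,201)])
w=env.camera('wrist');F=fcloud(w)
for p in((262,225),(262,335),(280,222),(245,240)): print(p,(F[p]*1000).round(0),w['image'][p])
print(w['extrinsics'][:3,3], env.get_obs()['q'])
```

```text
138 [(477, 223, 133, [79, 75, 64]), (485, 225, 129, [62, 49, 41])]
140 [(476, 222, 128, [79, 77, 67]), (484, 225, 123, [73, 67, 58])]
142 [(475, 219, 124, [80, 76, 68]), (483, 224, 118, [76, 70, 62])]
144 [(475, 222, 116, [80, 78, 69]), (483, 224, 113, [73, 71, 60])]
146 [(474, 220, 112, [83, 79, 70]), (481, 221, 109, [74, 72, 62])]
148 [(474, 224, 104, [79, 75, 67]), (481, 222, 103, [82, 78, 69])]
150 [(472, 218, 102, [79, 78, 68]), (480, 221, 98, [81, 75, 66])]
152 [(472, 223, 93, [85, 79, 73]), (480, 222, 91, [79, 78, 67])]
154 [(471, 221, 89, [79, 73, 65]), (479, 224, 84, [77, 74, 64])]
156 [(477, 248, 63, [67, 71, 55]), (478, 223, 79, [82, 76, 70])]
158 [(483, 271, 39, [37, 36, 10]), (480, 233, 66, [67, 44, 39])]
160 [(481, 268, 35, [30, 49, 23]), (479, 231, 61, [57, 5, 0])]
162 [(481, 271, 26, [25, 56, 24]), (479, 234, 52, [61, 14, 14])]
164 [(481, 274, 18, [18, 55, 23]), (479, 237, 44, [56, 7, 5])]
(262, 225) [475. 241.  98.] [114 109  99]
(262, 335) [525. 252.  97.] [115 109 100]
(280, 222) [477. 241. 116.] [114 110 100]
(245, 240) [480. 243.  75.] [114 109  99]
[0.4853525  0.30504021 0.23638505] [-0.63374644  0.66840022  0.23620423  1.86374096 -0.24627552  0.63736473
 -0.02538976]
```

Run:
```python
from h import *
c=dict(np.load('w1.npz'));F=fcloud(c)
for p in((245,197),(245,358),(248,200),(244,365),(260,190),(246,380)): print(p,(F[p]*1000).round(0),c['image'][p])
m=(F[...,2]>.12)&(abs(F[...,0]-.5)<.08)&(abs(F[...,1]-.235)<.03);q=F[m]
print(np.percentile(q[:,2],[0,1,5])*1000,len(q))
```

```text
(245, 197) [455. 232. 201.] [88 85 77]
(245, 358) [540. 252. 204.] [96 91 83]
(248, 200) [457. 231. 200.] [29 30 30]
(244, 365) [545. 253. 201.] [97 93 85]
(260, 190) [456. 232. 220.] [22 21 23]
(246, 380) [640. 193.  -2.] [198 195 188]
[197.51802776 208.79253953 235.63142644] 51647
```

Both cameras agree that the real fingertips are about 35 mm above the reported TCP, so the reported TCP is off along z. I'll reopen, go 3.5 cm lower, and allow for the offset from here on.

Emit:
{"name": "play_rows", "arguments": {
  "moves": [
    [[0.5,0,0,0,0],[0.5,0,0,0,0],[0.5,0,0,0,0],[0.5,0,0,0,0],[0.5,0,0,0,0],[0.5,0,0,1,0],[0.5,0,0,2,0],[0.5,0,0,3,0],[0.5,0,0,3.5,0],[0.5,0,0,3.5,0]]
  ]
}}

```text
t: 3.77
eef_pos: [0.4994, 0.2372, -0.0005]
ee_rot: [[-0.22, 0.975, -0.004], [0.975, 0.22, -0.002], [-0.001, -0.004, -1.0]]
ft_force: [0.8, -0.7, -0.0]
opening: 0.0697
finger_force: 0.0
```

Emit:
{"name": "play_rows", "arguments": {
  "moves": [
    [[-1,0,0,0,0],[-1,0,0,0,0],[-1,0,0,0,0],[-1,0,0,0,0],[-1,0,0,0,0],[-1,0,0,0,0]]
  ],
  "newtons": 25
}}

```text
t: 4.27
eef_pos: [0.501, 0.238, 0.0019]
ee_rot: [[-0.221, 0.975, 0.001], [0.975, 0.221, 0.0], [0.0, 0.001, -1.0]]
ft_force: [0.6, 0.2, 1.8]
opening: 0.0399
finger_force: 25.0
```

Run:
```python
from h import *;from bench import env
avg(env,2);o=env.get_obs();print(o['ft_force'],o['opening'],o['finger_force']);go(o,527,-367,125,12.6)
w=env.camera('wrist');cv2.imwrite('pics/w3.png',w['image'][:,:,::-1])
F=fcloud(w);m=(abs(F[...,0]-.5)<.08)&(abs(F[...,1]-.24)<.05);
```

```text
avg [501.01 237.96   1.91] sd [0.01 0.01 0.01]
[0.03039369 0.14823496 2.12336645] 0.04003602265273326 24.963632225990295
t=4.37 pos=[501.  238.    1.9] ang=12.7 -> [-59.58, -10.81, -12.32, 0.1]
```

Emit:
{"name": "play_rows", "arguments": {
  "moves": [
    [[-1,0,0,-2,0],[-1,0,0,-5,0],[-1,0,0,-9,0],[-1,0,0,-12.3,0],[-1,-2,-0.36,-12.3,0],[-1,-5,-0.9,-12.3,0],[-1,-9,-1.6,-12.3,0],[-1,-13,-2.4,-12.3,0],[-1,-17,-3.1,-12.3,0],[-1,-21,-3.8,-12.3,0],[-1,-25,-4.5,-12.3,0],[-1,-29,-5.3,-12.3,0]]
  ]
}}

```text
t: 5.42
eef_pos: [0.5123, -0.0584, 0.1241]
ee_rot: [[-0.221, 0.975, -0.001], [0.975, 0.221, 0.0], [0.0, -0.001, -1.0]]
ft_force: [1.3, -0.6, -2.7]
opening: 0.0397
finger_force: 25.0
```

Emit:
{"name": "play_rows", "arguments": {
  "moves": [
    [[-1,-4,-0.7,0,0],[-1,-8,-1.4,0,0],[-1,-12,-2.2,0,0],[-1,-16,-2.9,0,0],[-1,-20,-3.6,0,0],[-1,-24,-4.4,0,0],[-1,-27,-4.9,0,0],[-1,-29,-5.3,0,0],[-1,-30.6,-5.5,0,0],[-1,-30.6,-5.5,0,0],[-1,-30.6,-5.5,0,0]]
  ]
}}

```text
t: 6.33
eef_pos: [0.5258, -0.3673, 0.1234]
ee_rot: [[-0.219, 0.976, -0.002], [0.976, 0.219, 0.002], [0.002, -0.002, -1.0]]
ft_force: [-0.0, 0.6, -2.4]
opening: 0.0398
finger_force: 25.0
```

Run:
```python
from h import *;from bench import env
o=env.get_obs();print(o['ft_force'],o['opening'],o['finger_force']);go(o,527,-367,-3,12.6)
w=env.camera('wrist');np.savez('w4.npz',**w);cv2.imwrite('pics/w4.png',w['image'][:,:,::-1])
```

```text
[-0.00792688  0.56557567 -2.42158056] 0.0398032513995924 24.963659048080444
t=6.33 pos=[ 525.8 -367.3  123.4] ang=12.6 -> [-0.02, 0.15, 12.64, 0.0]
```

View pics/w4.png

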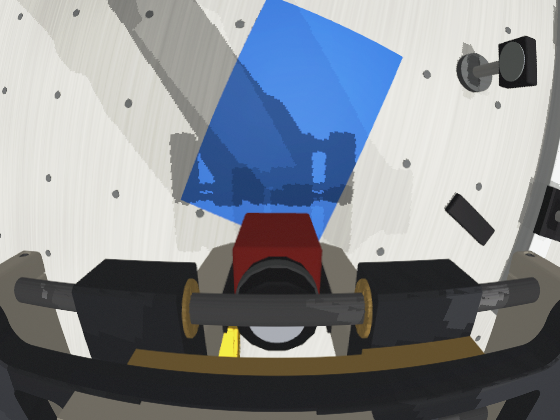

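The camera hangs upright in the grip above the mat, and the mat's near edge runs from (180,200) to about (323,240). I'll check that edge's world position.

Run:
```python
from h import *
c=dict(np.load('w4.npz'));F=fcloud(c)
for p in((202,184),(233,318),(225,236),(4,268),(58,400)): print(p,(F[p]*1000).round(0),c['image'][p])
```

```text
(202, 184) [ 431. -392.   -1.] [129 129 123]
(233, 318) [ 575. -393.    2.] [ 71 133 227]
(225, 236) [ 490. -404.   -1.] [202 201 193]
(4, 268) [ 473. -174.    2.] [ 66 129 224]
(58, 400) [ 616. -194.    2.] [ 66 136 231]
```

Emit:
{"name": "play_rows", "arguments": {
  "moves": [
    [[-1,0,0,3,0],[-1,0,0,6,0],[-1,0,0,9,0],[-1,0,0,11,0],[-1,0,0,12,0],[-1,0,0,12.4,0],[-1,0,0,12.6,0],[-1,0,0,12.6,0],[-1,0,0,12.6,0]]
  ]
}}

```text
t: 7.13
eef_pos: [0.5281, -0.3678, 0.0002]
ee_rot: [[-0.221, 0.975, 0.002], [0.975, 0.221, -0.002], [-0.002, 0.002, -1.0]]
ft_force: [0.8, 0.1, -2.3]
opening: 0.0401
finger_force: 25.0
```

Run:
```python
from h import *;from bench import env
avg(env,2);o=env.get_obs();print(o['ft_force'],o['opening'],o['ee_rot'].round(3).tolist())
```

```text
avg [ 5.2804e+02 -3.6789e+02  1.8000e-01] sd [0.04 0.06 0.01]
[ 0.35132747  0.30122932 -1.91635867] 0.039984277305533965 [[-0.221, 0.975, 0.002], [0.975, 0.221, -0.002], [-0.002, 0.002, -1.0]]
```

Emit:
{"name": "play_rows", "arguments": {
  "moves": [
    [[-1,0,0,0.15,0],[-1,0,0,0.3,0],[-1,0,0,0.3,0],[-1,0,0,0.3,0]]
  ]
}}

```text
t: 7.57
eef_pos: [0.5276, -0.3678, -0.0031]
ee_rot: [[-0.22, 0.975, 0.002], [0.975, 0.22, -0.001], [-0.001, 0.001, -1.0]]
ft_force: [-1.4, 0.5, 5.7]
opening: 0.0398
finger_force: 25.0
```

Emit:
{"name": "play_rows", "arguments": {
  "moves": [
    [[-1,0,0,0.1,0],[-1,0,0,0.1,0],[-1,0,0,0.1,0]]
  ]
}}

```text
t: 7.82
eef_pos: [0.5276, -0.3679, -0.0031]
ee_rot: [[-0.221, 0.975, 0.002], [0.975, 0.221, -0.001], [-0.001, 0.002, -1.0]]
ft_force: [-2.0, 2.3, 10.1]
opening: 0.0398
finger_force: 25.0
```

Emit:
{"name": "play_rows", "arguments": {
  "moves": [
    [[0.5,0,0,-0.1,0],[0.5,0,0,-0.1,0],[0.5,0,0,-0.1,0],[0.5,0,0,-0.1,0],[0.5,0,0,-0.1,0],[0.5,0,0,-3,0],[0.5,0,0,-7,0],[0.5,0,0,-11,0],[0.5,0,0,-13,0],[0.5,4,0.6,-13,0],[0.5,8,1.2,-13,0],[0.5,12,1.8,-13,0]]
  ]
}}

```text
t: 8.82
eef_pos: [0.5178, -0.2456, 0.1249]
ee_rot: [[-0.219, 0.976, 0.001], [0.976, 0.219, -0.0], [-0.001, 0.001, -1.0]]
ft_force: [1.6, 0.7, -0.1]
opening: 0.0697
finger_force: 0.0
```

Emit:
{"name": "play_rows", "arguments": {
  "moves": [
    [[0.5,59,8.6,0,0],[0.5,59,8.6,0,0],[0.5,59,8.6,0,0],[0.5,59,8.6,0,0],[0.5,59,8.6,0,0],[0.5,59,8.6,0,0],[0.5,59,8.6,0,0],[0.5,59,8.6,0,0],[0.5,59,8.6,0,0],[0.5,59,8.6,0,0],[0.5,59,8.6,0,0],[0.5,59,8.6,0,0]]
  ]
}}

```text
t: 9.82
eef_pos: [0.4787, 0.2543, 0.1245]
ee_rot: [[-0.221, 0.975, 0.0], [0.975, 0.221, -0.0], [-0.0, 0.0, -1.0]]
ft_force: [1.5, -0.7, -0.2]
opening: 0.0697
finger_force: 0.0
```

Emit:
{"name": "play_rows", "arguments": {
  "moves": [
    [[0.5,9,1.3,0,0],[0.5,9,1.3,0,0],[0.5,9,1.3,0,0],[0.5,9,1.3,0,0],[0.5,9,1.3,0,0]]
  ]
}}

```text
t: 10.23
eef_pos: [0.4719, 0.342, 0.1241]
ee_rot: [[-0.221, 0.975, -0.0], [0.975, 0.221, -0.002], [-0.002, -0.001, -1.0]]
ft_force: [-0.1, -0.2, -1.1]
opening: 0.0697
finger_force: 0.0
```

Run:
```python
from h import *;from bench import env
avg(env,2);o=env.get_obs();print(o['opening']);go(o,472.3,348.8,1.9,12.6)
W=cloud(env.camera('side'));tops(W,(.45,.6,-.42,-.32),.078)
```

```text
avg [472.26 341.21 124.17] sd [0.31 0.76 0.12]
0.06981286760527881
t=10.33 pos=[473.  339.8 124.5] ang=12.5 -> [0.92, 0.13, 12.26, -0.1]
tall (array([ 527.1, -370.6]), array([32. , 32.7]), 12.5) 0.0911 310
```

Emit:
{"name": "play_rows", "arguments": {
  "moves": [
    [[0.5,0.8,0.15,0,0],[0.5,0.8,0.15,0,0],[0.5,0.8,0.15,3,0],[0.5,0.8,0.15,6,0],[0.5,0.8,0.15,9,0],[0.5,0.8,0.15,11.5,0],[0.5,0.8,0.15,12.3,0],[0.5,0.8,0.15,12.3,0],[0.5,0.8,0.15,12.3,0]]
  ]
}}

```text
t: 11.13
eef_pos: [0.4725, 0.3511, 0.0022]
ee_rot: [[-0.22, 0.975, 0.001], [0.975, 0.22, 0.0], [0.0, 0.001, -1.0]]
ft_force: [-0.2, -0.4, 0.4]
opening: 0.0695
finger_force: 0.0
```

Run:
```python
from h import *;from bench import env
avg(env,2);o=env.get_obs();print(o['opening']);go(o,472.3,348.8,1.9,12.6)
W=fcloud(env.camera('wrist'));tops(W,(.38,.55,.2,.42))
```

```text
avg [472.81 351.34   2.58] sd [0.32 0.22 0.41]
0.06967477096591909
t=11.23 pos=[473.3 351.8   3.4] ang=12.7 -> [-0.27, -0.16, 0.14, 0.1]
tall (array([469.6, 359.5]), array([23.5,  7.1]), 13.9) 0.0916 611
tall (array([429.1, 350.8]), array([16.9,  4.6]), 0.2) 0.0896 433
tall (array([512.4, 369.4]), array([17.6,  5. ]), 25.2) 0.0898 432
tall (array([437.6, 340.8]), array([ 1.2, 14.4]), 12.8) 0.1063 208
tall (array([508.6, 356.7]), array([ 1.1, 13.7]), 12.6) 0.1062 206
tall (array([474.4, 341.6]), array([26.5, 13. ]), 12.4) 0.0971 1154
```

Emit:
{"name": "play_rows", "arguments": {
  "moves": [
    [[0.5,-0.25,0,0.1,0],[0.5,-0.25,0,0.1,0],[0.5,-0.25,0,0.1,0],[-1,-0.25,0,0.1,0],[-1,-0.25,0,0.1,0],[-1,-0.25,0,0.1,0],[-1,-0.25,0,0.1,0],[-1,-0.25,0,0.1,0],[-1,-0.25,0,0.1,0]]
  ],
  "newtons": 25
}}

```text
t: 12.03
eef_pos: [0.4724, 0.3486, 0.0005]
ee_rot: [[-0.221, 0.975, 0.0], [0.975, 0.221, 0.0], [0.0, 0.0, -1.0]]
ft_force: [0.1, 0.5, -0.4]
opening: 0.0415
finger_force: 25.0
```

Run:
```python
from h import *;from bench import env
avg(env,2);o=env.get_obs();print(o['opening'],o['ft_force'],o['finger_force']);go(o,555.7,-220.1,125,12.6)
```

```text
avg [472.46 348.64   0.51] sd [0.01 0.   0.01]
0.04183074861585442 [0.57711386 0.39198227 0.48516536] 24.999455283432326
t=12.13 pos=[472.4 348.6   0.5] ang=12.7 -> [-57.31, -4.42, -12.45, 0.1]
```

Emit:
{"name": "play_rows", "arguments": {
  "moves": [
    [[-1,0,0,-2,0],[-1,0,0,-5,0],[-1,0,0,-9,0],[-1,0,0,-12.4,0],[-1,-2,-0.15,-12.4,0],[-1,-5,-0.4,-12.4,0],[-1,-9,-0.7,-12.4,0],[-1,-13,-1,-12.4,0],[-1,-17,-1.3,-12.4,0],[-1,-21,-1.6,-12.4,0],[-1,-25,-1.9,-12.4,0],[-1,-29,-2.2,-12.4,0]]
  ]
}}

```text
t: 13.13
eef_pos: [0.5142, 0.059, 0.1244]
ee_rot: [[-0.221, 0.975, -0.001], [0.975, 0.221, -0.0], [0.0, -0.001, -1.0]]
ft_force: [0.6, 0.5, -2.0]
opening: 0.0415
finger_force: 25.0
```

Emit:
{"name": "play_rows", "arguments": {
  "moves": [
    [[-1,-4,-0.3,0,0],[-1,-8,-0.6,0,0],[-1,-12,-0.9,0,0],[-1,-16,-1.2,0,0],[-1,-20,-1.5,0,0],[-1,-24,-1.9,0,0],[-1,-26.5,-2.1,0,0],[-1,-28.3,-2.2,0,0],[-1,-28.3,-2.2,0,0],[-1,-28.3,-2.2,0,0],[-1,-28.3,-2.2,0,0]]
  ]
}}

```text
t: 14.05
eef_pos: [0.5555, -0.2178, 0.124]
ee_rot: [[-0.222, 0.975, -0.001], [0.975, 0.222, 0.002], [0.003, -0.001, -1.0]]
ft_force: [1.0, -0.2, -2.0]
opening: 0.0417
finger_force: 25.0
```

Run:
```python
from h import *;from bench import env
o=env.get_obs();print(o['ft_force'],o['opening'],o['finger_force']);go(o,555.7,-220.1,-4.5,12.6)
```

```text
[ 1.02948443 -0.15170605 -1.96008037] 0.041668096297383196 24.99931160287815
t=14.05 pos=[ 555.5 -217.8  124. ] ang=12.8 -> [-0.26, -0.02, 12.85, 0.2]
```

Emit:
{"name": "play_rows", "arguments": {
  "moves": [
    [[-1,0,0,3,0],[-1,0,0,6,0],[-1,0,0,9,0],[-1,0,0,11,0],[-1,0,0,12,0],[-1,0,0,12.6,0],[-1,0,0,12.6,0],[-1,0,0,12.6,0],[-1,0,0,12.6,0]]
  ]
}}

```text
t: 14.8
eef_pos: [0.5571, -0.2203, 0.0001]
ee_rot: [[-0.221, 0.975, 0.003], [0.975, 0.221, -0.001], [-0.002, 0.003, -1.0]]
ft_force: [0.2, -0.2, -1.9]
opening: 0.0417
finger_force: 25.0
```

Emit:
{"name": "play_rows", "arguments": {
  "moves": [
    [[-1,0,0,0.1,0],[-1,0,0,0.15,0],[-1,0,0,0.15,0],[-1,0,0,0.15,0]]
  ]
}}

```text
t: 15.13
eef_pos: [0.5559, -0.2201, -0.0026]
ee_rot: [[-0.22, 0.975, 0.0], [0.975, 0.22, -0.0], [-0.0, 0.0, -1.0]]
ft_force: [0.1, -0.1, -2.4]
opening: 0.0414
finger_force: 25.0
```

Emit:
{"name": "play_rows", "arguments": {
  "moves": [
    [[-1,0,0,0.1,0],[-1,0,0,0.2,0],[-1,0,0,0.2,0],[-1,0,0,0.2,0]]
  ]
}}

```text
t: 15.47
eef_pos: [0.5559, -0.2202, -0.0045]
ee_rot: [[-0.22, 0.975, 0.0], [0.975, 0.22, -0.0], [-0.0, 0.0, -1.0]]
ft_force: [-1.0, 1.3, 3.4]
opening: 0.0418
finger_force: 25.0
```

Emit:
{"name": "play_rows", "arguments": {
  "moves": [
    [[0.5,0,0,-0.1,0],[0.5,0,0,-0.1,0],[0.5,0,0,-0.1,0],[0.5,0,0,-0.1,0],[0.5,0,0,-0.1,0],[0.5,0,0,-3,0],[0.5,0,0,-7,0],[0.5,0,0,-11,0],[0.5,0,0,-13,0],[0.5,0,0,-13,0]]
  ]
}}

```text
t: 16.3
eef_pos: [0.5594, -0.2219, 0.1307]
ee_rot: [[-0.22, 0.975, 0.011], [0.975, 0.22, -0.004], [-0.006, 0.009, -1.0]]
ft_force: [-0.1, -0.5, -0.6]
opening: 0.0698
finger_force: 0.0
```

Emit:
{"name": "play_rows", "arguments": {
  "moves": [
    [[0.5,51.6,-1.1,0,-90],[0.5,51.6,-1.1,0,-90],[0.5,51.6,-1.1,0,-90],[0.5,51.6,-1.1,0,-90],[0.5,51.6,-1.1,0,-90],[0.5,51.6,-1.1,0,-90],[0.5,51.6,-1.1,0,-90],[0.5,51.6,-1.1,0,-90],[0.5,51.6,-1.1,0,-90],[0.5,51.6,-1.1,0,-90],[0.5,51.6,-1.1,0,-90],[0.5,51.6,-1.1,0,-90]]
  ]
}}

```text
t: 17.3
eef_pos: [0.4336, 0.2666, 0.1242]
ee_rot: [[-0.988, -0.157, -0.002], [-0.157, 0.988, -0.001], [0.002, -0.001, -1.0]]
ft_force: [0.5, -0.1, -0.4]
opening: 0.0695
finger_force: 0.0
```

Run:
```python
from h import *;from bench import env
avg(env,4);o=env.get_obs();print(o['opening'],o['q'].round(2));go(o,431,281,1,102.6)
W=cloud(env.camera('side'));tops(W,(.45,.6,-.42,-.18),.078)
W=fcloud(env.camera('wrist'));tops(W,(.4,.46,.25,.32))
```

```text
avg [431.87 272.06 124.31] sd [1.38 4.52 0.19]
0.06994498873676669 [-0.49  0.48 -0.15  1.9   0.1   0.77  1.03]
t=17.50 pos=[433.9 265.9 124. ] ang=98.8 -> [0.02, 1.54, 12.30, -3.8]
tall (array([ 555.6, -222.5]), array([28. , 26.2]), 59.9) 0.0929 149
tall (array([ 526.5, -370.5]), array([31.3, 32.6]), 65.6) 0.0912 308
tall (array([430.5, 281.1]), array([38. , 39.4]), 10.7) 0.0934 2022
```

Emit:
{"name": "play_rows", "arguments": {
  "moves": [
    [[0.5,0,0,0,0],[0.5,0,0,0,0],[0.5,0,0,0,0]]
  ]
}}

```text
t: 17.85
eef_pos: [0.4356, 0.2639, 0.125]
ee_rot: [[-0.989, -0.149, -0.0], [-0.149, 0.989, -0.001], [0.0, -0.001, -1.0]]
ft_force: [0.5, 0.2, -0.4]
opening: 0.0699
finger_force: 0.0
```

Run:
```python
from h import *;from bench import env
o=env.get_obs();go(o,430.8,281.1,1,102.6)
```

```text
t=17.85 pos=[435.6 263.9 125. ] ang=98.5 -> [0.22, 1.78, 12.40, -4.1]
```

Emit:
{"name": "play_rows", "arguments": {
  "moves": [
    [[0.5,0.2,1.8,0,-4],[0.5,0.2,1.8,0,-4],[0.5,0.2,1.8,0,-4],[0.5,0.2,1.8,3,-4],[0.5,0.2,1.8,6,-4],[0.5,0.2,1.8,9,-4],[0.5,0.2,1.8,11.5,-4],[0.5,0.2,1.8,12.4,-4],[0.5,0.2,1.8,12.4,-4],[0.5,0.2,1.8,12.4,-4],[0.5,0.2,1.8,12.4,-4]]
  ]
}}

```text
t: 18.77
eef_pos: [0.4315, 0.2835, 0.0024]
ee_rot: [[-0.976, -0.22, 0.002], [-0.22, 0.976, 0.002], [-0.003, 0.001, -1.0]]
ft_force: [0.7, 0.1, 0.5]
opening: 0.0699
finger_force: 0.0
```

Run:
```python
from h import *;from bench import env
avg(env,2);o=env.get_obs();go(o,430.8,281.1,1,102.6);print(o['ft_force'],o['opening'])
```

```text
avg [431.56 283.52   2.51] sd [0.07 0.01 0.1 ]
t=18.87 pos=[431.6 283.4   2.6] ang=102.7 -> [0.13, -0.21, 0.16, 0.1]
[0.41879398 0.44916948 0.75753133] 0.06981019017853224
```

Emit:
{"name": "play_rows", "arguments": {
  "moves": [
    [[0.5,0.1,-0.2,0.1,0],[0.5,0.1,-0.2,0.1,0],[0.5,0.1,-0.2,0.1,0],[-1,0.1,-0.2,0.1,0],[-1,0.1,-0.2,0.1,0],[-1,0.1,-0.2,0.1,0],[-1,0.1,-0.2,0.1,0],[-1,0.1,-0.2,0.1,0],[-1,0.1,-0.2,0.1,0]]
  ],
  "newtons": 25
}}

```text
t: 19.62
eef_pos: [0.4299, 0.2807, -0.0]
ee_rot: [[-0.976, -0.22, -0.0], [-0.22, 0.976, 0.0], [0.0, 0.0, -1.0]]
ft_force: [0.1, 0.4, -0.1]
opening: 0.0421
finger_force: 25.0
```

Run:
```python
from h import *;from bench import env
avg(env,2);o=env.get_obs();print(o['opening'],o['ft_force'],o['finger_force']);go(o,502,-286,125,102.6)
```

```text
avg [ 4.2985e+02  2.8066e+02 -2.0000e-02] sd [0.01 0.01 0.  ]
0.0424432486035405 [-0.64204033  0.75829379  0.55486985] 24.994520517939236
t=19.72 pos=[429.9 280.6  -0. ] ang=102.7 -> [5.41, -56.86, -12.51, 0.1]
```

Emit:
{"name": "play_rows", "arguments": {
  "moves": [
    [[-1,0,0,-2,0],[-1,0,0,-5,0],[-1,0,0,-9,0],[-1,0,0,-12.5,0],[-1,0.2,-2,-12.5,7],[-1,0.5,-5,-12.5,14],[-1,0.9,-9,-12.5,21],[-1,1.2,-13,-12.5,28],[-1,1.6,-17,-12.5,35],[-1,2,-21,-12.5,42],[-1,2.4,-25,-12.5,49],[-1,2.8,-29,-12.5,56]]
  ]
}}

```text
t: 20.72
eef_pos: [0.4656, -0.0104, 0.1249]
ee_rot: [[-0.724, 0.69, -0.001], [0.69, 0.724, 0.0], [0.001, -0.0, -1.0]]
ft_force: [1.3, -0.1, -1.2]
opening: 0.0424
finger_force: 25.0
```

Run:
```python
from h import *;from bench import env
o=env.get_obs();print(o['opening'],o['ft_force'],o['finger_force']);go(o,502,-286,125,12.6)
```

```text
0.04243429847984631 [ 1.3055205  -0.10665843 -1.23763687] 24.992948575818446
t=20.72 pos=[465.6 -10.4 124.9] ang=46.4 -> [-21.66, -17.43, -0.01, 33.8]
```

Emit:
{"name": "play_rows", "arguments": {
  "moves": [
    [[-1,-3.1,-2.5,0,7],[-1,-6.2,-5,0,14],[-1,-9.3,-7.5,0,21],[-1,-12.4,-10,0,28],[-1,-15.5,-12.5,0,34],[-1,-18.6,-15,0,34],[-1,-20.5,-16.5,0,34],[-1,-21.7,-17.4,0,34],[-1,-21.7,-17.4,0,34],[-1,-21.7,-17.4,0,34],[-1,-21.7,-17.4,0,34]]
  ]
}}

```text
t: 21.63
eef_pos: [0.5045, -0.2817, 0.1245]
ee_rot: [[-0.221, 0.975, -0.001], [0.975, 0.221, 0.003], [0.003, -0.001, -1.0]]
ft_force: [-0.3, 0.0, -2.1]
opening: 0.0419
finger_force: 25.0
```

Emit:
{"name": "play_rows", "arguments": {
  "moves": [
    [[-1,0,0,3,0],[-1,0,0,6,0],[-1,0,0,9,0],[-1,0,0,11,0],[-1,0,0,12,0],[-1,0,0,12.6,0],[-1,0,0,12.8,0],[-1,0,0,12.8,0],[-1,0,0,12.8,0]]
  ]
}}

```text
t: 22.38
eef_pos: [0.5059, -0.2843, -0.0016]
ee_rot: [[-0.22, 0.975, 0.002], [0.975, 0.22, -0.001], [-0.002, 0.002, -1.0]]
ft_force: [-0.1, -0.5, -1.9]
opening: 0.0426
finger_force: 25.0
```

Emit:
{"name": "play_rows", "arguments": {
  "moves": [
    [[-1,0,0,0.15,0],[-1,0,0,0.3,0],[-1,0,0,0.3,0],[-1,0,0,0.3,0]]
  ]
}}

```text
t: 22.72
eef_pos: [0.5056, -0.2845, -0.005]
ee_rot: [[-0.22, 0.976, 0.002], [0.976, 0.22, -0.001], [-0.001, 0.002, -1.0]]
ft_force: [0.8, 0.4, 4.1]
opening: 0.0424
finger_force: 25.0
```

Emit:
{"name": "play_rows", "arguments": {
  "moves": [
    [[0.4,0,0,-0.1,0],[0.4,0,0,-0.1,0],[0.4,0,0,-0.1,0],[0.4,0,0,-0.1,0],[0.4,0,0,-0.1,0],[0.4,0,0,-3,0],[0.4,0,0,-7,0],[0.4,0,0,-11,0],[0.4,0,0,-13,0],[0.4,3,0.6,-13,0],[0.4,7,1.4,-13,0],[0.4,11,2.1,-13,0]]
  ]
}}

```text
t: 23.72
eef_pos: [0.5012, -0.172, 0.1246]
ee_rot: [[-0.217, 0.976, 0.002], [0.976, 0.217, -0.001], [-0.001, 0.002, -1.0]]
ft_force: [1.2, 0.4, -0.6]
opening: 0.0649
finger_force: 0.0
```

Emit:
{"name": "play_rows", "arguments": {
  "moves": [
    [[0.4,45.4,8.9,0,0],[0.4,45.4,8.9,0,0],[0.4,45.4,8.9,0,0],[0.4,45.4,8.9,0,0],[0.4,45.4,8.9,0,0],[0.4,45.4,8.9,0,0],[0.4,45.4,8.9,0,0],[0.4,45.4,8.9,0,0],[0.4,45.4,8.9,0,0],[0.4,45.4,8.9,0,0],[0.4,45.4,8.9,0,0],[0.4,45.4,8.9,0,0]]
  ]
}}

```text
t: 24.72
eef_pos: [0.4854, 0.3018, 0.1234]
ee_rot: [[-0.233, 0.972, -0.001], [0.972, 0.233, 0.007], [0.007, 0.0, -1.0]]
ft_force: [-0.9, 1.1, -0.5]
opening: 0.0653
finger_force: 0.0
```

Emit:
{"name": "play_rows", "arguments": {
  "moves": [
    [[0.4,0,0,0,0],[0.4,0,0,0,0]]
  ]
}}

```text
t: 24.88
eef_pos: [0.488, 0.2896, 0.1237]
ee_rot: [[-0.22, 0.976, -0.0], [0.976, 0.22, -0.002], [-0.001, -0.001, -1.0]]
ft_force: [0.7, -0.4, -0.8]
opening: 0.0649
finger_force: 0.0
```

Run:
```python
from h import *;from bench import env
avg(env,2);o=env.get_obs();print(o['opening'],o['ft_force']);go(o,488.6,290.3,60,12.6)
S=env.camera('side');W=cloud(S);tops(W,(.45,.6,-.42,-.18),.078)
c=env.camera('wrist');W=fcloud(c)
X,Y,Z=np.moveaxis(W,-1,0);hsv=cv2.cvtColor(c['image'],cv2.COLOR_RGB2HSV);H,S_,V=[hsv[...,i].astype(int) for i in range(3)]
m=(H>50)&(H<85)&(S_>100)&(Z>.036)&(Z<.048)&(abs(X-.487)<.05)&(abs(Y-.29)<.05);print('sample',rect(W[m][:,:2]),np.median(Z[m]))
cv2.imwrite('pics/s5.png',S['image'][:,:,::-1])
```

```text
avg [488.27 288.9  123.78] sd [0.22 0.67 0.1 ]
0.0651468900846548 [ 0.07821208 -0.4756139  -0.08949147]
t=24.98 pos=[488.8 287.7 124.1] ang=12.5 -> [0.27, 0.04, 6.41, -0.1]
tall (array([ 555.7, -222.2]), array([26.7, 26.6]), 64.3) 0.0931 148
tall (array([ 504.9, -288.2]), array([38.1, 39.2]), 32.2) 0.0888 351
tall (array([ 526.9, -370.4]), array([31.6, 33.3]), 30.5) 0.0912 313
sample (array([488.7, 290.8]), array([37.8, 38.4]), 25.5) 0.04122652682125738
```

View pics/s5.png

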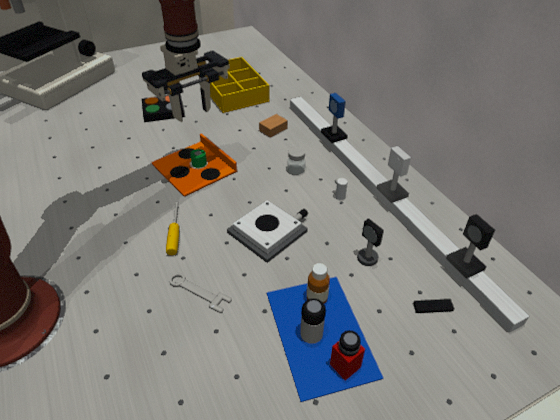

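All three stand upright on the mat, with the bottle at (318,285), eyepiece at (313,320) and camera at (347,355). The sample is untouched at (199,158). Next I descend on the sample.

Emit:
{"name": "play_rows", "arguments": {
  "moves": [
    [[0.4,0.2,0.05,0,0],[0.4,0.2,0.05,3,0],[0.4,0.2,0.05,6,0],[0.4,0.2,0.05,9,0],[0.4,0.2,0.05,11,0],[0.4,0.2,0.05,12.2,0],[0.4,0.2,0.05,13,0],[0.4,0.2,0.05,13.6,0],[0.4,0.2,0.05,13.6,0],[0.4,0.2,0.05,13.6,0],[0.4,0.2,0.05,13.6,0]]
  ]
}}

```text
t: 26.0
eef_pos: [0.4892, 0.2929, -0.0108]
ee_rot: [[-0.22, 0.976, 0.002], [0.976, 0.22, 0.001], [0.001, 0.002, -1.0]]
ft_force: [0.5, -0.6, -0.1]
opening: 0.0648
finger_force: 0.0
```

Run:
```python
from h import *;from bench import env
avg(env,2);o=env.get_obs();print(o['opening'],o['ft_force']);go(o,488.6,290.5,-18,12.6)
W=fcloud(env.camera('wrist'));X,Y,Z=np.moveaxis(W,-1,0)
for s in(-1,1):
    m=(Z>.004)&(Z<.1)&(abs(X-488e-3-s*.045)<.018)&(abs(Y-.291-s*.01)<.014);print(np.percentile(Z[m],[0,2,5,10,50]).round(4),m.sum())
```

```text
avg [489.19 292.91 -10.83] sd [0.05 0.   0.01]
0.06516494608733485 [0.28255445 0.55519879 0.1392832 ]
t=26.10 pos=[489.  292.9 -10.9] ang=12.7 -> [-0.22, -0.10, 0.71, 0.1]
[0.0051 0.0066 0.0069 0.0072 0.0429] 4032
[0.0054 0.0064 0.0067 0.007  0.0394] 4224
```

Emit:
{"name": "play_rows", "arguments": {
  "moves": [
    [[0.4,-0.2,-0.1,0.3,0],[0.4,-0.2,-0.1,0.6,0],[0.4,-0.2,-0.1,0.6,0],[-1,-0.2,-0.1,0.6,0],[-1,-0.2,-0.1,0.6,0],[-1,-0.2,-0.1,0.6,0],[-1,-0.2,-0.1,0.6,0],[-1,-0.2,-0.1,0.6,0],[-1,-0.2,-0.1,0.6,0]]
  ],
  "newtons": 20
}}

```text
t: 26.9
eef_pos: [0.4879, 0.2903, -0.0179]
ee_rot: [[-0.22, 0.976, 0.0], [0.976, 0.22, 0.0], [0.0, 0.0, -1.0]]
ft_force: [-0.3, 0.8, 0.5]
opening: 0.0392
finger_force: 20.0
```

Run:
```python
from h import *;from bench import env
avg(env,2);o=env.get_obs();print(o['opening'],o['ft_force'],o['finger_force']);go(o,544.5,-10,60,12.6)
```

```text
avg [487.89 290.32 -17.91] sd [0.01 0.   0.01]
0.03986370144086857 [-0.42445898  1.71766355 -0.28394537] 19.999955892562866
t=27.00 pos=[487.9 290.3 -17.9] ang=12.7 -> [-30.54, -1.07, -7.79, 0.1]
```

Emit:
{"name": "play_rows", "arguments": {
  "moves": [
    [[-1,0,0,-2,0],[-1,0,0,-5,0],[-1,0,0,-8,0],[-1,-2,-0.07,-10,0],[-1,-5,-0.2,-10,0],[-1,-9,-0.3,-10,0],[-1,-13,-0.45,-10,0],[-1,-17,-0.6,-10,0],[-1,-21,-0.75,-10,0],[-1,-25,-0.9,-10,0],[-1,-28,-1,-10,0],[-1,-30.5,-1.07,-10,0]]
  ]
}}

```text
t: 28.0
eef_pos: [0.5442, -0.0136, 0.0822]
ee_rot: [[-0.216, 0.976, -0.0], [0.976, 0.216, -0.001], [-0.001, -0.0, -1.0]]
ft_force: [-0.1, -0.1, -1.0]
opening: 0.0395
finger_force: 20.0
```

Emit:
{"name": "play_rows", "arguments": {
  "moves": [
    [[-1,0,0,0,0],[-1,0,0,0,0],[-1,0,0,0,0]]
  ]
}}

```text
t: 28.25
eef_pos: [0.5439, -0.0082, 0.0818]
ee_rot: [[-0.221, 0.975, -0.001], [0.975, 0.221, 0.001], [0.001, -0.001, -1.0]]
ft_force: [0.1, 1.0, -1.3]
opening: 0.0399
finger_force: 20.0
```

Run:
```python
from h import *;from bench import env
avg(env,2);o=env.get_obs();print(o['opening'],o['ft_force'],o['finger_force']);go(o,545,-9,5,12.6)
c=env.camera('wrist');np.savez('w6.npz',**c);W=fcloud(c);X,Y,Z=np.moveaxis(W,-1,0)
cv2.imwrite('pics/w6.png',c['image'][:,:,::-1])
```

```text
avg [543.9   -7.8   81.82] sd [0.   0.37 0.02]
0.03965525337033378 [-0.10946381  0.01446346 -0.8577679 ] 20.000037252902985
t=28.35 pos=[543.9  -7.3  81.8] ang=12.9 -> [-0.21, 0.07, 7.68, 0.3]
```

View pics/w6.png

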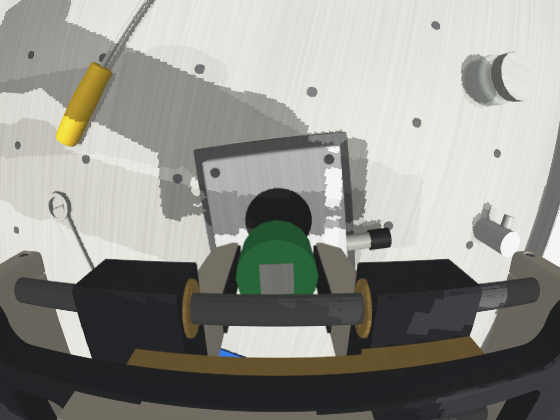

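The gripped sample is at (277,265), and the far arc of the black seat is visible around (278,205). I'll fit the circle to that arc.

Run:
```python
from h import *;from scipy.optimize import least_squares
c=dict(np.load('w6.npz'));W=fcloud(c);X,Y,Z=np.moveaxis(W,-1,0);V=c['image'].max(-1)
m=((V<50)&(abs(Z-.03)<.008)&(np.hypot(X-.545,Y+.009)<.04)).astype(np.uint8)
k,l,s,_=cv2.connectedComponentsWithStats(m);i=1+np.argmax(s[1:,4]);cs=max(cv2.findContours((l==i).astype(np.uint8),0,1)[0],key=len)[:,0]
p=np.array([W[v,u,:2] for u,v in cs if v<214])*1000
for r in(None,26.5):
    f=least_squares(lambda q:np.hypot(p[:,0]-q[0],p[:,1]-q[1])-(r or q[2]),[545,-9,26],loss='soft_l1');print(s[i],len(p),f.x.round(1),np.abs(f.fun).max().round(1))
```

```text
[ 246  189   65   46 1907] 78 [545.4 -10.   26.1] 0.6
[ 246  189   65   46 1907] 78 [545.5 -10.5  26. ] 0.7
```

Emit:
{"name": "play_rows", "arguments": {
  "moves": [
    [[-1,-0.2,0.1,2,0],[-1,-0.2,0.1,4,0],[-1,-0.2,0.1,6,0],[-1,-0.2,0.1,7,0],[-1,-0.2,0.1,7.3,0],[-1,-0.2,0.1,7.3,0],[-1,-0.2,0.1,7.3,0],[-1,-0.2,0.1,7.3,0],[-1,-0.2,0.1,7.3,0]]
  ]
}}

```text
t: 29.15
eef_pos: [0.5466, -0.0114, 0.0101]
ee_rot: [[-0.22, 0.976, 0.002], [0.976, 0.22, -0.0], [-0.0, 0.002, -1.0]]
ft_force: [0.1, 0.3, -0.7]
opening: 0.0394
finger_force: 20.0
```

Run:
```python
from h import *;from bench import env
avg(env,2);o=env.get_obs();print(o['ft_force']);go(o,545.3,-9.8,4,12.6)
```

```text
avg [546.53 -11.37  10.04] sd [0.08 0.01 0.06]
[ 0.52050366 -1.22997145 -0.48286425]
t=29.25 pos=[546.3 -11.4   9.8] ang=12.7 -> [0.18, -0.06, 0.58, 0.1]
```

Emit:
{"name": "play_rows", "arguments": {
  "moves": [
    [[-1,0.15,-0.05,0.2,0],[-1,0.15,-0.05,0.4,0],[-1,0.15,-0.05,0.5,0],[-1,0.15,-0.05,0.5,0],[-1,0.15,-0.05,0.5,0]]
  ]
}}

```text
t: 29.67
eef_pos: [0.5447, -0.0098, 0.0041]
ee_rot: [[-0.22, 0.976, -0.0], [0.976, 0.22, 0.0], [0.0, -0.0, -1.0]]
ft_force: [-0.7, 0.5, 1.5]
opening: 0.0395
finger_force: 20.0
```

Emit:
{"name": "play_rows", "arguments": {
  "moves": [
    [[-1,0,0,0.1,0],[-1,0,0,0.1,0],[-1,0,0,0.1,0]]
  ]
}}

```text
t: 29.92
eef_pos: [0.5447, -0.0098, 0.004]
ee_rot: [[-0.22, 0.976, -0.0], [0.976, 0.22, 0.001], [0.001, -0.0, -1.0]]
ft_force: [-2.8, 1.2, 7.5]
opening: 0.0395
finger_force: 20.0
```

Emit:
{"name": "play_rows", "arguments": {
  "moves": [
    [[0.5,0,0,-0.1,0],[0.5,0,0,-0.1,0],[0.5,0,0,-0.1,0],[0.5,0,0,-0.1,0],[0.5,0,0,-0.1,0],[0.5,0,0,-3,0],[0.5,0,0,-7,0],[0.5,0,0,-11,0],[0.5,0,0,-12.1,0],[0.5,-3,-1.1,-12.1,0],[0.5,-7,-2.7,-12.1,0]]
  ]
}}

```text
t: 30.83
eef_pos: [0.5363, -0.0786, 0.1252]
ee_rot: [[-0.229, 0.973, 0.004], [0.973, 0.229, 0.003], [0.002, 0.004, -1.0]]
ft_force: [0.7, -0.5, -0.8]
opening: 0.0699
finger_force: 0.0
```

Emit:
{"name": "play_rows", "arguments": {
  "moves": [
    [[0.5,-4,-1.5,0,0],[0.5,-8,-3,0,0],[0.5,-12,-4.6,0,0],[0.5,-16,-6.1,0,0],[0.5,-18.9,-7.2,0,0],[0.5,-18.9,-7.2,0,0],[0.5,-18.9,-7.2,0,0],[0.5,-18.9,-7.2,0,0]]
  ]
}}

```text
t: 31.5
eef_pos: [0.5055, -0.2819, 0.1236]
ee_rot: [[-0.22, 0.976, -0.001], [0.976, 0.22, 0.002], [0.002, -0.0, -1.0]]
ft_force: [0.5, 0.1, 0.9]
opening: 0.0698
finger_force: 0.0
```

Run:
```python
from h import *;from bench import env
avg(env,2);o=env.get_obs();print(o['opening']);go(o,505.6,-284.5,-2,12.6)
c=env.camera('top');W=cloud(c);X,Y,Z=np.moveaxis(W,-1,0);hsv=cv2.cvtColor(c['image'],cv2.COLOR_RGB2HSV);H,S,V=[hsv[...,i].astype(int) for i in range(3)]
m=(H>50)&(H<85)&(S>100)&(abs(X-.545)<.05)&(abs(Y+.01)<.05);print('sample',rect(W[m][:,:2]),np.median(Z[m]),m.sum())
```

```text
avg [ 505.71 -281.42  123.62] sd [0.23 0.52 0.03]
0.0696163600531218
t=31.60 pos=[ 506.2 -280.6  123.7] ang=12.9 -> [-0.39, -0.15, 12.57, 0.3]
sample (array([544.3,  -8.4]), array([37.3, 39.9]), 89.1) 0.06330608279711158 233
```

Emit:
{"name": "play_rows", "arguments": {
  "moves": [
    [[0.5,-0.1,0,3,0],[0.5,-0.1,0,6,0],[0.5,-0.1,0,9,0],[0.5,-0.1,0,11.5,0],[0.5,-0.1,0,12.6,0],[0.5,-0.1,0,12.9,0],[0.5,-0.1,0,12.9,0],[0.5,-0.1,0,12.9,0],[0.5,-0.1,0,12.9,0]]
  ]
}}

```text
t: 32.4
eef_pos: [0.507, -0.2846, -0.0032]
ee_rot: [[-0.22, 0.976, 0.003], [0.976, 0.22, -0.002], [-0.002, 0.003, -1.0]]
ft_force: [0.4, -0.4, -0.3]
opening: 0.0699
finger_force: 0.0
```

Run:
```python
from h import *;from bench import env
avg(env,1);o=env.get_obs();print(o['opening'],o['ft_force']);go(o,505.6,-284.5,-5,12.6)
```

```text
avg [ 507.01 -284.64   -3.21] sd [0. 0. 0.]
0.0698918056583297 [ 0.04823898 -0.18998693 -0.19673011]
t=32.45 pos=[ 506.9 -284.6   -3.3] ang=12.7 -> [0.04, -0.12, 0.17, 0.1]
```

Emit:
{"name": "play_rows", "arguments": {
  "moves": [
    [[0.5,0,-0.1,0.15,0],[0.5,0,-0.1,0.15,0],[0.5,0,-0.1,0.15,0],[-1,0,-0.1,0.15,0],[-1,0,-0.1,0.15,0],[-1,0,-0.1,0.15,0],[-1,0,-0.1,0.15,0],[-1,0,-0.1,0.15,0],[-1,0,-0.1,0.15,0]]
  ],
  "newtons": 25
}}

```text
t: 33.2
eef_pos: [0.5048, -0.2842, -0.0065]
ee_rot: [[-0.22, 0.976, 0.0], [0.976, 0.22, -0.0], [-0.0, 0.0, -1.0]]
ft_force: [0.2, 0.3, -0.0]
opening: 0.042
finger_force: 25.0
```

Run:
```python
from h import *;from bench import env
avg(env,1);o=env.get_obs();print(o['opening'],o['ft_force'],o['finger_force']);go(o,429.9,280.7,125,12.6)
```

```text
avg [ 504.79 -284.21   -6.51] sd [0. 0. 0.]
0.0421042716896381 [ 0.29482887  0.40431538 -0.86950663] 24.98749393007813
t=33.25 pos=[ 504.8 -284.2   -6.5] ang=12.7 -> [56.75, 5.11, -13.15, 0.1]
```

Emit:
{"name": "play_rows", "arguments": {
  "moves": [
    [[-1,0,0,-2,0],[-1,0,0,-5,0],[-1,0,0,-9,0],[-1,0,0,-13.1,0],[-1,2,0.2,-13.1,-7],[-1,5,0.45,-13.1,-14],[-1,9,0.8,-13.1,-21],[-1,13,1.2,-13.1,-28],[-1,17,1.5,-13.1,-35],[-1,21,1.9,-13.1,-42],[-1,25,2.3,-13.1,-49],[-1,29,2.6,-13.1,-56]]
  ]
}}

```text
t: 34.25
eef_pos: [0.4655, 0.006, 0.1245]
ee_rot: [[-0.934, 0.358, -0.0], [0.358, 0.934, -0.0], [0.0, -0.0, -1.0]]
ft_force: [1.4, -0.5, -1.1]
opening: 0.0424
finger_force: 25.0
```

Run:
```python
from h import *;from bench import env
o=env.get_obs();print(o['opening'],o['ft_force'],o['finger_force']);go(o,429.9,280.7,125,102.6)
```

```text
0.04240598719884202 [ 1.4344794 -0.4716278 -1.0912827] 24.980936654804964
t=34.25 pos=[465.5   6.  124.5] ang=69.0 -> [13.16, 24.37, -0.05, -33.6]
```

Emit:
{"name": "play_rows", "arguments": {
  "moves": [
    [[-1,2,3.6,0,-7],[-1,4,7.2,0,-14],[-1,6,10.8,0,-21],[-1,8,14.4,0,-28],[-1,9.8,18,0,-33.6],[-1,11.5,21.3,0,-33.6],[-1,12.6,23.3,0,-33.6],[-1,13.2,24.4,0,-33.6],[-1,13.2,24.4,0,-33.6],[-1,13.2,24.4,0,-33.6],[-1,13.2,24.4,0,-33.6]]
  ]
}}

```text
t: 35.17
eef_pos: [0.4326, 0.2766, 0.1242]
ee_rot: [[-0.978, -0.209, -0.001], [-0.209, 0.978, -0.003], [0.001, -0.003, -1.0]]
ft_force: [0.5, -0.1, -1.1]
opening: 0.0424
finger_force: 25.0
```

Emit:
{"name": "play_rows", "arguments": {
  "moves": [
    [[-1,0,0,3,0],[-1,0,0,6,0],[-1,0,0,9,0],[-1,0,0,11,0],[-1,0,0,11.8,0],[-1,0,0,11.8,0],[-1,0,0,11.8,0],[-1,0,0,11.8,0]]
  ]
}}

```text
t: 35.83
eef_pos: [0.4335, 0.2797, 0.0079]
ee_rot: [[-0.977, -0.212, 0.002], [-0.212, 0.977, 0.001], [-0.003, 0.001, -1.0]]
ft_force: [0.4, -0.3, -1.1]
opening: 0.0421
finger_force: 25.0
```

Run:
```python
from h import *;from bench import env
avg(env,2);o=env.get_obs();print(o['opening'],o['ft_force'],o['finger_force']);go(o,429.9,280.7,-1.3,102.7)
```

```text
avg [433.44 279.83   7.98] sd [0.04 0.14 0.06]
0.04224523896862723 [-0.64039085 -0.44787305 -1.77864773] 24.986521841379954
t=35.93 pos=[433.3 280.1   8. ] ang=102.3 -> [0.32, 0.13, 0.93, -0.4]
```

Emit:
{"name": "play_rows", "arguments": {
  "moves": [
    [[-1,0.3,0.1,0,-0.4],[-1,0.3,0.1,0.2,-0.4],[-1,0.3,0.1,0.5,-0.4],[-1,0.3,0.1,0.5,-0.4],[-1,0.3,0.1,0.5,-0.4]]
  ]
}}

```text
t: 36.35
eef_pos: [0.4288, 0.28, 0.0013]
ee_rot: [[-0.976, -0.22, -0.0], [-0.22, 0.976, -0.0], [0.0, -0.0, -1.0]]
ft_force: [-0.9, -0.1, -2.7]
opening: 0.0423
finger_force: 25.0
```

Run:
```python
from h import *;from bench import env
avg(env,2);o=env.get_obs();print(o['opening'],o['ft_force'],o['finger_force']);go(o,429.9,280.7,-1.3,102.7)
```

```text
avg [428.8  279.96   1.37] sd [0.04 0.   0.03]
0.04187152401250939 [ 0.10124624  0.28063532 -1.16679386] 24.986457253891103
t=36.45 pos=[428.9 280.    1.5] ang=102.7 -> [-0.11, 0.05, 0.28, -0.0]
```

Emit:
{"name": "play_rows", "arguments": {
  "moves": [
    [[-1,-0.1,0.05,0.1,0],[-1,-0.1,0.05,0.2,0],[-1,-0.1,0.05,0.3,0],[-1,-0.1,0.05,0.3,0],[-1,-0.1,0.05,0.3,0]]
  ]
}}

```text
t: 36.87
eef_pos: [0.4297, 0.2807, -0.0015]
ee_rot: [[-0.976, -0.22, -0.0], [-0.22, 0.976, -0.0], [0.0, -0.0, -1.0]]
ft_force: [-0.5, -0.4, -2.1]
opening: 0.0422
finger_force: 25.0
```

Run:
```python
from h import *;from bench import env
avg(env,2);o=env.get_obs();print(o['opening'],o['ft_force'],o['finger_force']);go(o,429.9,280.7,-1.3,102.7)
```

```text
avg [429.73 280.67  -1.54] sd [0.02 0.   0.  ]
0.042335505405821185 [ 0.56083118 -0.42415014 -1.47328928] 24.98648568924864
t=36.97 pos=[429.7 280.6  -1.5] ang=102.7 -> [-0.02, 0.00, -0.02, -0.0]
```

Emit:
{"name": "play_rows", "arguments": {
  "moves": [
    [[-1,0,0,0.08,0],[-1,0,0,0.08,0],[-1,0,0,0.08,0]]
  ]
}}

```text
t: 37.22
eef_pos: [0.4298, 0.2808, -0.0016]
ee_rot: [[-0.976, -0.22, 0.0], [-0.22, 0.976, -0.0], [-0.0, -0.0, -1.0]]
ft_force: [-1.4, -0.9, 5.8]
opening: 0.0422
finger_force: 25.0
```

Emit:
{"name": "play_rows", "arguments": {
  "moves": [
    [[0.5,0,0,0,0],[0.5,0,0,0,0],[0.5,0,0,0,0],[0.5,0,0,0,0],[0.5,0,0,0,0],[0.5,0,0,-3,0],[0.5,0,0,-7,0],[0.5,0,0,-11,0],[0.5,0,0,-12.6,0],[0.5,0,0,-12.6,0]]
  ]
}}

```text
t: 38.05
eef_pos: [0.4325, 0.2828, 0.128]
ee_rot: [[-0.976, -0.219, 0.008], [-0.219, 0.976, 0.006], [-0.009, 0.004, -1.0]]
ft_force: [0.2, 0.2, 0.5]
opening: 0.0697
finger_force: 0.0
```

Run:
```python
from h import *;from bench import env
o=env.get_obs();go(o,555.9,-220.2,125,12.6)
W=fcloud(env.camera('wrist'));tops(W,(.4,.46,.25,.32))
```

```text
t=38.05 pos=[432.5 282.8 128. ] ang=102.7 -> [-1.00, -51.78, 0.12, -89.9]
tall (array([431., 281.]), array([38.9, 38.9]), 45.1) 0.0934 1977
```

Emit:
{"name": "play_rows", "arguments": {
  "moves": [
    [[0.5,-1,-51.8,0,90],[0.5,-1,-51.8,0,90],[0.5,-1,-51.8,0,90],[0.5,-1,-51.8,0,90],[0.5,-1,-51.8,0,90],[0.5,-1,-51.8,0,90],[0.5,-1,-51.8,0,90],[0.5,-1,-51.8,0,90],[0.5,-1,-51.8,0,90],[0.5,-1,-51.8,0,90],[0.5,-1,-51.8,0,90],[0.5,-1,-51.8,0,90]]
  ]
}}

```text
t: 39.1
eef_pos: [0.5477, -0.2065, 0.1216]
ee_rot: [[-0.282, 0.959, -0.004], [0.959, 0.282, 0.001], [0.002, -0.004, -1.0]]
ft_force: [0.8, 0.1, -0.2]
opening: 0.0695
finger_force: 0.0
```

Emit:
{"name": "play_rows", "arguments": {
  "moves": [
    [[0.5,0,0,0,0],[0.5,0,0,0,0],[0.5,0,0,0,0]]
  ]
}}

```text
t: 39.35
eef_pos: [0.5477, -0.2037, 0.1217]
ee_rot: [[-0.289, 0.957, -0.004], [0.957, 0.289, 0.002], [0.003, -0.003, -1.0]]
ft_force: [0.0, 0.4, -0.2]
opening: 0.0697
finger_force: 0.0
```

Run:
```python
from h import *;from bench import env
o=env.get_obs();go(o,555.9,-220.2,-4.5,12.6)
```

```text
t=39.35 pos=[ 547.7 -203.7  121.7] ang=16.8 -> [-1.85, 0.35, 12.62, 4.2]
```

Emit:
{"name": "play_rows", "arguments": {
  "moves": [
    [[0.5,-1.7,0.4,0,4.2],[0.5,-1.7,0.4,0,4.2],[0.5,-1.7,0.4,0,4.2],[0.5,-1.7,0.4,3,4.2],[0.5,-1.7,0.4,6,4.2],[0.5,-1.7,0.4,9,4.2],[0.5,-1.7,0.4,11.5,4.2],[0.5,-1.7,0.4,12.6,4.2],[0.5,-1.7,0.4,12.6,4.2],[0.5,-1.7,0.4,12.6,4.2],[0.5,-1.7,0.4,12.6,4.2]]
  ]
}}

```text
t: 40.27
eef_pos: [0.559, -0.2201, -0.0006]
ee_rot: [[-0.218, 0.976, 0.003], [0.976, 0.218, -0.001], [-0.002, 0.003, -1.0]]
ft_force: [0.3, 0.6, 0.1]
opening: 0.0699
finger_force: 0.0
```

Run:
```python
from h import *;from bench import env
avg(env,1);o=env.get_obs();print(o['opening'],o['ft_force']);go(o,555.9,-220.2,-4.5,12.6)
```

```text
avg [ 559.01 -220.11   -0.61] sd [0. 0. 0.]
0.07000897420494649 [-1.03430147 -1.07112209  0.15388831]
t=40.32 pos=[ 5.591e+02 -2.203e+02 -4.000e-01] ang=12.6 -> [0.08, -0.31, 0.41, -0.0]
```

Emit:
{"name": "play_rows", "arguments": {
  "moves": [
    [[0.5,0.05,-0.25,0.25,0],[0.5,0.05,-0.25,0.25,0],[0.5,0.05,-0.25,0.25,0],[-1,0.05,-0.25,0.25,0],[-1,0.05,-0.25,0.25,0],[-1,0.05,-0.25,0.25,0],[-1,0.05,-0.25,0.25,0],[-1,0.05,-0.25,0.25,0],[-1,0.05,-0.25,0.25,0]]
  ],
  "newtons": 25
}}

```text
t: 41.07
eef_pos: [0.5554, -0.22, -0.0047]
ee_rot: [[-0.217, 0.976, 0.0], [0.976, 0.217, -0.0], [-0.0, 0.0, -1.0]]
ft_force: [1.1, -0.5, 0.3]
opening: 0.0418
finger_force: 25.0
```

Run:
```python
from h import *;from bench import env
avg(env,1);o=env.get_obs();print(o['opening'],o['ft_force'],o['finger_force']);go(o,472.5,348.6,125,12.6)
```

```text
avg [ 555.38 -220.05   -4.73] sd [0. 0. 0.]
0.04195499141741349 [0.89156238 0.03263098 1.09258934] 24.999609718033753
t=41.12 pos=[ 555.3 -220.1   -4.8] ang=12.5 -> [57.31, 4.27, -12.98, -0.1]
```

Emit:
{"name": "play_rows", "arguments": {
  "moves": [
    [[-1,0,0,-2,0],[-1,0,0,-5,0],[-1,0,0,-9,0],[-1,0,0,-13,0],[-1,2,0.15,-13,0],[-1,5,0.4,-13,0],[-1,9,0.7,-13,0],[-1,13,1,-13,0],[-1,17,1.3,-13,0],[-1,21,1.6,-13,0],[-1,25,1.9,-13,0],[-1,29,2.2,-13,0]]
  ]
}}

```text
t: 42.12
eef_pos: [0.5126, 0.0695, 0.1251]
ee_rot: [[-0.217, 0.976, -0.001], [0.976, 0.217, -0.0], [0.0, -0.001, -1.0]]
ft_force: [-0.1, -0.1, -2.0]
opening: 0.0417
finger_force: 25.0
```

Emit:
{"name": "play_rows", "arguments": {
  "moves": [
    [[-1,4,0.3,0,0],[-1,8,0.6,0,0],[-1,12,0.9,0,0],[-1,16,1.2,0,0],[-1,20,1.5,0,0],[-1,24,1.8,0,0],[-1,26.5,2,0,0],[-1,28.3,2.1,0,0],[-1,28.3,2.1,0,0],[-1,28.3,2.1,0,0],[-1,28.3,2.1,0,0]]
  ]
}}

```text
t: 43.03
eef_pos: [0.473, 0.3465, 0.1249]
ee_rot: [[-0.215, 0.977, -0.0], [0.977, 0.215, -0.002], [-0.002, -0.001, -1.0]]
ft_force: [-0.4, -0.2, -2.3]
opening: 0.0414
finger_force: 25.0
```

Emit:
{"name": "play_rows", "arguments": {
  "moves": [
    [[-1,0,0,3,0],[-1,0,0,6,0],[-1,0,0,9,0],[-1,0,0,11,0],[-1,0,0,11.8,0],[-1,0,0,11.8,0],[-1,0,0,11.8,0],[-1,0,0,11.8,0]]
  ]
}}

```text
t: 43.7
eef_pos: [0.4743, 0.3487, 0.0089]
ee_rot: [[-0.216, 0.976, 0.003], [0.976, 0.216, 0.002], [0.001, 0.003, -1.0]]
ft_force: [0.8, -0.2, -1.2]
opening: 0.0418
finger_force: 25.0
```

Run:
```python
from h import *;from bench import env
avg(env,1);o=env.get_obs();print(o['opening'],o['ft_force'],o['finger_force']);go(o,472.5,348.6,0.3,12.7)
```

```text
avg [474.34 348.66   8.9 ] sd [0. 0. 0.]
0.041436692363584875 [-0.20358026  0.24350943 -1.04929571] 24.999164980144997
t=43.75 pos=[474.3 349.    9. ] ang=12.5 -> [0.00, -0.18, 0.87, -0.2]
```

Emit:
{"name": "play_rows", "arguments": {
  "moves": [
    [[-1,0.05,-0.05,0.2,0],[-1,0.05,-0.05,0.4,0],[-1,0.05,-0.05,0.5,0],[-1,0.05,-0.05,0.5,0],[-1,0.05,-0.05,0.5,0]]
  ]
}}

```text
t: 44.17
eef_pos: [0.472, 0.349, 0.0023]
ee_rot: [[-0.217, 0.976, -0.0], [0.976, 0.217, -0.0], [-0.0, -0.0, -1.0]]
ft_force: [0.5, 0.1, -1.0]
opening: 0.0418
finger_force: 25.0
```

Run:
```python
from h import *;from bench import env
avg(env,1);o=env.get_obs();print(o['opening'],o['ft_force'],o['finger_force']);go(o,472.5,348.6,0.3,12.7)
```

```text
avg [472.04 349.04   2.26] sd [0. 0. 0.]
0.04150461266518885 [ 0.4970887   0.98124645 -1.5228537 ] 24.99924269894109
t=44.22 pos=[472.1 349.    2.3] ang=12.5 -> [-0.05, 0.03, 0.20, -0.2]
```

Emit:
{"name": "play_rows", "arguments": {
  "moves": [
    [[-1,-0.05,0.03,0.1,0],[-1,-0.05,0.03,0.2,0],[-1,-0.05,0.03,0.2,0],[-1,-0.05,0.03,0.25,0],[-1,-0.05,0.03,0.25,0]]
  ]
}}

```text
t: 44.63
eef_pos: [0.4727, 0.3485, 0.0002]
ee_rot: [[-0.217, 0.976, 0.0], [0.976, 0.217, 0.0], [0.0, 0.0, -1.0]]
ft_force: [-1.0, -0.3, 2.9]
opening: 0.0416
finger_force: 25.0
```

Emit:
{"name": "play_rows", "arguments": {
  "moves": [
    [[0.5,0,0,0,0],[0.5,0,0,0,0],[0.5,0,0,0,0],[0.5,0,0,0,0],[0.5,0,0,0,0],[0.5,0,0,-3,0],[0.5,0,0,-7,0],[0.5,0,0,-11,0],[0.5,0,0,-12.5,0],[0.5,-4,-0.6,-12.5,0],[0.5,-8,-1.2,-12.5,0],[0.5,-12,-1.7,-12.5,0]]
  ]
}}

```text
t: 45.63
eef_pos: [0.4818, 0.2271, 0.1252]
ee_rot: [[-0.22, 0.976, 0.001], [0.976, 0.22, 0.001], [0.0, 0.001, -1.0]]
ft_force: [1.2, -0.5, 0.4]
opening: 0.0698
finger_force: 0.0
```

Emit:
{"name": "play_rows", "arguments": {
  "moves": [
    [[0.5,-59,-8.5,0,0],[0.5,-59,-8.5,0,0],[0.5,-59,-8.5,0,0],[0.5,-59,-8.5,0,0],[0.5,-59,-8.5,0,0],[0.5,-59,-8.5,0,0],[0.5,-59,-8.5,0,0],[0.5,-59,-8.5,0,0],[0.5,-59,-8.5,0,0],[0.5,-59,-8.5,0,0],[0.5,-59,-8.5,0,0],[0.5,-59,-8.5,0,0]]
  ]
}}

```text
t: 46.63
eef_pos: [0.5196, -0.2728, 0.1248]
ee_rot: [[-0.217, 0.976, 0.0], [0.976, 0.217, 0.0], [0.0, 0.0, -1.0]]
ft_force: [0.8, 0.7, 0.0]
opening: 0.0694
finger_force: 0.0
```

Emit:
{"name": "play_rows", "arguments": {
  "moves": [
    [[0.5,-9,-1.3,0,0],[0.5,-9,-1.3,0,0],[0.5,-9,-1.3,0,0],[0.5,-9,-1.3,0,0],[0.5,-9,-1.3,0,0],[0.5,-9,-1.3,0,0]]
  ]
}}

```text
t: 47.13
eef_pos: [0.5274, -0.3586, 0.1244]
ee_rot: [[-0.22, 0.976, -0.0], [0.976, 0.22, 0.003], [0.003, 0.0, -1.0]]
ft_force: [0.8, 0.0, 0.4]
opening: 0.0699
finger_force: 0.0
```

Run:
```python
from h import *;from bench import env
avg(env,1);o=env.get_obs();print(o['opening']);go(o,527.6,-367.9,-3.1,12.6)
W=cloud(env.camera('top'));tops(W,(.38,.6,.2,.4),.084)
```

```text
avg [ 527.38 -358.59  124.41] sd [0. 0. 0.]
0.06990865972529617
t=47.18 pos=[ 527.6 -358.3  124.6] ang=12.7 -> [-0.96, -0.22, 12.77, 0.1]
tall (array([471.5, 347.9]), array([25.4, 26.1]), 0.9) 0.0971 157
tall (array([430.9, 281.1]), array([38.5, 38.9]), 8.1) 0.0933 318
```

Bottle and eyepiece are back within a millimetre. Next is the camera.

Emit:
{"name": "play_rows", "arguments": {
  "moves": [
    [[0.5,-0.7,-0.2,0,0],[0.5,-0.7,-0.2,3,0],[0.5,-0.7,-0.2,6,0],[0.5,-0.7,-0.2,9,0],[0.5,-0.7,-0.2,11.5,0],[0.5,-0.7,-0.2,12.7,0],[0.5,-0.7,-0.2,12.7,0],[0.5,-0.7,-0.2,12.7,0],[0.5,-0.7,-0.2,12.7,0]]
  ]
}}

```text
t: 47.98
eef_pos: [0.5276, -0.3698, -0.0004]
ee_rot: [[-0.217, 0.976, 0.003], [0.976, 0.217, -0.002], [-0.003, 0.002, -1.0]]
ft_force: [-0.6, 0.8, 0.5]
opening: 0.0698
finger_force: 0.0
```

Run:
```python
from h import *;from bench import env
avg(env,1);o=env.get_obs();print(o['opening'],o['ft_force']);go(o,527.6,-367.9,-3.1,12.7)
```

```text
avg [ 5.2759e+02 -3.6983e+02 -3.8000e-01] sd [0. 0. 0.]
0.06996763285361916 [0.08297379 0.86854984 1.02768385]
t=48.03 pos=[ 5.277e+02 -3.699e+02 -1.000e-01] ang=12.6 -> [0.20, 0.03, 0.30, -0.1]
```

Emit:
{"name": "play_rows", "arguments": {
  "moves": [
    [[0.5,0.15,0,0.2,0],[0.5,0.15,0,0.2,0],[0.5,0.15,0,0.2,0],[-1,0.15,0,0.2,0],[-1,0.15,0,0.2,0],[-1,0.15,0,0.2,0],[-1,0.15,0,0.2,0],[-1,0.15,0,0.2,0],[-1,0.15,0,0.2,0]]
  ],
  "newtons": 25
}}

```text
t: 48.78
eef_pos: [0.5263, -0.3672, -0.0042]
ee_rot: [[-0.217, 0.976, 0.0], [0.976, 0.217, -0.0], [-0.0, 0.0, -1.0]]
ft_force: [1.2, 0.5, 0.0]
opening: 0.0398
finger_force: 25.0
```

Run:
```python
from h import *;from bench import env
avg(env,1);o=env.get_obs();print(o['opening'],o['ft_force'],o['finger_force']);go(o,501,238,125,12.7)
```

```text
avg [ 526.3  -367.23   -4.21] sd [0. 0. 0.]
0.03991454869331455 [ 0.10375696  1.1747052  -0.84835566] 24.99850183725357
t=48.83 pos=[ 526.3 -367.3   -4.2] ang=12.6 -> [59.63, 10.69, -12.93, -0.1]
```

Emit:
{"name": "play_rows", "arguments": {
  "moves": [
    [[-1,0,0,-2,0],[-1,0,0,-5,0],[-1,0,0,-9,0],[-1,0,0,-12.9,0],[-1,2,0.36,-12.9,0],[-1,5,0.9,-12.9,0],[-1,9,1.6,-12.9,0],[-1,13,2.4,-12.9,0],[-1,17,3.1,-12.9,0],[-1,21,3.8,-12.9,0],[-1,25,4.5,-12.9,0],[-1,29,5.2,-12.9,0]]
  ]
}}

```text
t: 49.83
eef_pos: [0.5125, -0.071, 0.1243]
ee_rot: [[-0.217, 0.976, -0.001], [0.976, 0.217, 0.0], [0.0, -0.001, -1.0]]
ft_force: [1.2, 0.6, -2.6]
opening: 0.0399
finger_force: 25.0
```

Emit:
{"name": "play_rows", "arguments": {
  "moves": [
    [[-1,4,0.7,0,0],[-1,8,1.4,0,0],[-1,12,2.1,0,0],[-1,16,2.9,0,0],[-1,20,3.6,0,0],[-1,24,4.3,0,0],[-1,27,4.9,0,0],[-1,29,5.3,0,0],[-1,30.7,5.5,0,0],[-1,30.7,5.5,0,0],[-1,30.7,5.5,0,0],[-1,30.7,5.5,0,0]]
  ]
}}

```text
t: 50.83
eef_pos: [0.5007, 0.2365, 0.1244]
ee_rot: [[-0.215, 0.977, -0.001], [0.977, 0.215, -0.002], [-0.002, -0.001, -1.0]]
ft_force: [0.4, -0.7, -2.1]
opening: 0.0401
finger_force: 25.0
```

Emit:
{"name": "play_rows", "arguments": {
  "moves": [
    [[-1,0,0,3,0],[-1,0,0,6,0],[-1,0,0,9,0],[-1,0,0,11,0],[-1,0,0,11.8,0],[-1,0,0,11.8,0],[-1,0,0,11.8,0],[-1,0,0,11.8,0]]
  ]
}}

```text
t: 51.5
eef_pos: [0.5024, 0.2384, 0.0083]
ee_rot: [[-0.216, 0.976, 0.003], [0.976, 0.216, 0.001], [0.0, 0.003, -1.0]]
ft_force: [-0.7, 0.1, -1.9]
opening: 0.04
finger_force: 25.0
```

Run:
```python
from h import *;from bench import env
avg(env,1);o=env.get_obs();print(o['opening'],o['ft_force'],o['finger_force']);go(o,500.8,238.9,0.8,12.7)
```

```text
avg [502.38 238.45   8.27] sd [0. 0. 0.]
0.03976317712927946 [ 0.62765132 -0.0998347  -2.6400274 ] 24.997896552085876
t=51.55 pos=[502.3 238.8   8.4] ang=12.5 -> [0.04, -0.15, 0.76, -0.2]
```

Emit:
{"name": "play_rows", "arguments": {
  "moves": [
    [[-1,0.05,-0.05,0.2,-0.2],[-1,0.05,-0.05,0.4,-0.2],[-1,0.05,-0.05,0.45,-0.2],[-1,0.05,-0.05,0.45,-0.2],[-1,0.05,-0.05,0.45,-0.2]]
  ]
}}

```text
t: 51.97
eef_pos: [0.5001, 0.2392, 0.0023]
ee_rot: [[-0.221, 0.975, 0.0], [0.975, 0.221, 0.0], [0.0, 0.0, -1.0]]
ft_force: [-0.1, -0.4, -3.5]
opening: 0.04
finger_force: 25.0
```

Run:
```python
from h import *;from bench import env
avg(env,1);o=env.get_obs();print(o['opening'],o['ft_force'],o['finger_force']);go(o,500.8,238.9,0.8,12.7)
```

```text
avg [500.14 239.16   2.31] sd [0. 0. 0.]
0.03996024291659825 [-0.23634663  0.55800383 -2.87384777] 24.997774958610535
t=52.02 pos=[500.2 239.1   2.3] ang=12.7 -> [-0.04, 0.05, 0.15, 0.0]
```

Emit:
{"name": "play_rows", "arguments": {
  "moves": [
    [[-1,-0.05,0.05,0.1,0],[-1,-0.05,0.05,0.15,0],[-1,-0.05,0.05,0.2,0],[-1,-0.05,0.05,0.2,0],[-1,-0.05,0.05,0.2,0]]
  ]
}}

```text
t: 52.43
eef_pos: [0.501, 0.2386, 0.0007]
ee_rot: [[-0.22, 0.975, 0.0], [0.975, 0.22, 0.0], [-0.0, 0.0, -1.0]]
ft_force: [-0.7, -0.6, 2.7]
opening: 0.0397
finger_force: 25.0
```

Emit:
{"name": "play_rows", "arguments": {
  "moves": [
    [[0.5,0,0,0,0],[0.5,0,0,0,0],[0.5,0,0,0,0],[0.5,0,0,0,0],[0.5,0,0,0,0],[0.5,0,0,-3,0],[0.5,0,0,-7,0],[0.5,0,0,-11,0],[0.5,0,0,-12.4,0],[0.5,0,0,-12.4,0],[0.5,0,0,-12.4,0]]
  ]
}}

```text
t: 53.35
eef_pos: [0.501, 0.2389, 0.1249]
ee_rot: [[-0.221, 0.975, 0.001], [0.975, 0.221, 0.001], [0.001, 0.002, -1.0]]
ft_force: [-0.5, -0.0, -0.0]
opening: 0.0701
finger_force: 0.0
```

Run:
```python
from h import *;from bench import env
c=env.camera('wrist');W=fcloud(c);v,u=np.indices(W.shape[:2]);W[v>235]=np.nan;tops(W,(.38,.6,.2,.4))
X,Y,Z=np.moveaxis(W,-1,0);hsv=cv2.cvtColor(c['image'],cv2.COLOR_RGB2HSV);H,S,V=[hsv[...,i].astype(int) for i in range(3)]
k=((H<4)|(H>172))&(S>150)&(abs(X-.5)<.04)&(abs(Y-.235)<.05)&(Z>.06)&(Z<.078);print('red',rect(W[k][:,:2]))
s=env.camera('side');cv2.imwrite('pics/s9.png',s['image'][:,:,::-1])
W=cloud(env.camera('top'));tops(W,(.38,.6,.2,.4))
```

```text
tall (array([472.5, 348.4]), array([27.4, 26.5]), 17.9) 0.0971 1166
tall (array([431.4, 281.4]), array([38.8, 38.1]), 64.8) 0.0933 2108
tall (array([499.5, 241.9]), array([32.8, 22.7]), 12.8) 0.0955 1153
red (array([500.3, 239.4]), array([39.3, 34.7]), 13.2)
tall (array([500.2, 236.4]), array([31.3, 31.9]), 0.3) 0.0958 234
```

View pics/s9.png

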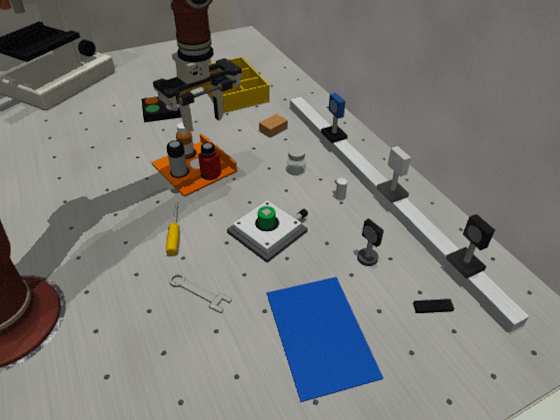

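The side view shows the bottle, eyepiece and camera back upright in the nest around (195,160). The sample is on the seat at (267,215), and the mirror and jar are where they were. The arm is clear, so I'm handing in.

```bash
python3 -c "
from bench import env
print(env.finish_job())"
```

```text
the job is handed in; nothing more can be done
None
```

The job is handed in, verdict not shown: the sample is on the seat about 1 mm off centre, the bottle, eyepiece and camera are back upright within about 1 mm of their starting places, and the mirror and jar were left alone; the real fingertips sit about 35 mm above the reported TCP, so my first grasp briefly closed on the camera's lens before I regripped the body.

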